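# Put the dressing things back in their places

## Robot

A 6-joint arm with a two-finger parallel gripper is mounted at the origin on a cart in front of the work surface, level with it; the furniture and walls round the work are solid. World frame = base frame: x ahead of the robot, y to its left, z up, the work surface at z = 0. Lengths are in mm, angles in rad, forces in N, time in s.
With the tool pointing down it reaches from about 400 to 925 mm from the base axis. Payload 12.5 kg.
Tool frame: the origin (TCP) lies midway between the tips of the shut fingers; the grasp point (between the pads) lies env.grasp_offset behind it (env.grasp_offset is the distance from the TCP to the grasp point, in mm); x points along the fingers, y is the direction in which the jaws open and shut, and the axes are right-handed (so a half turn about x gives the same grasp; the last joint's range is limited). The gripper opens to 95 mm and grips with 3 to 60 N. Pads are 20 mm wide; open, the fingers measure 119 mm over their backs; the gripper's body (75 mm by 180 mm) begins 59 mm behind the grasp point.
Start: joints at [-1.413, 0.491, 1.559, -0, 1.092, -0.106], TCP at [162.992, -603.391, 214.661] pointing down, gripper open.
Joint ranges: [-3.1, 3.1], [-0.84, 2.19], [0.05, 2.79], [-1.13, 4.28], [0.06, 2.93], [-2.69, 2.69]. Speed limits (rad/s): [2.22, 2.22, 2.79, 3.14, 3.14, 3.14].

## Interface

Orientations are given as [roll, pitch, yaw] about the fixed x, y, z axes, in that order (R = Rz(yaw) Ry(pitch) Rx(roll)).
In Python, from cell import env gives the robot as it stands.
- The arm moves only by the tool apply_moves, never from a script. Its arguments are lists of equal length, an entry for each row: "offset": the shift along the world's x, y, z in units of 25 mm (1.0 is 25 mm), a list of three; "yaw": the turn about the world's z in units of 6 degrees (1.0 is 6 degrees); "jaw": the closure, from -1 (fully open) to 1 (shut), so that 0 is half open. A call has 1 to 20 rows; each row is the pose to reach, as a shift and turn from the pose measured when the call began; what a row does not reach only later rows make up. A row lasts 1/8 s, in which the tool goes at most 62.5 mm and 10.7 degrees, less where a joint would pass 70% of its speed; a pose out of reach is approached as far as the arm can. A call with a gripper value outside its range is refused whole. The fingers move at their own pace and stop on an object; the grip force is fixed at half the most. Time passes only in rows, so rows that repeat a pose let the fingers close. It gives the time, the measured TCP pose, the force and the opening at its end, in the units of the state.
- env.state(): the state, without advancing time (a new reading comes with each control period).
- env.read_camera(name): name is "scene" or "top" or "wrist"; returns a dict with "frame" (480x640x3 uint8, red, green, blue), "fx", "fy", "cx", "cy" (pixels), "distortion" ([k1, k2, p1, p2, k3] as OpenCV has them; the pictures are not rectified), "xyz" and "rotation" of the camera in the world; the wrist camera has in their place "hand_eye" (4x4, takes a point from camera to tool coordinates, whose origin is the TCP and whose axes are the tool frame's). Camera axes: x right, y down, z forward; pixel columns grow to the right and rows downward; lengths in mm; the calibration is good to about 2 mm. A picture is of the moment at which its call begins: read the wrist's pose just before it. There is no depth.
- env.job_done(): hands the job in, once; it reports no verdict.
The state is a dict: "t": time; "joints": joint angles; "qvel": joint speeds; "tau": joint torques, N m; "eef_pos": TCP position; "tcp_rot": TCP orientation; "ft_force": force on the tool from outside, world axes, zero at the start; "moment": the same for the moment, N m; "opening": opening from 0.0 (shut) to 1.0 (fully open).
Only numpy, scipy, OpenCV 4.12 (cv2) and the standard library are available. Lean on these libraries where they do the work, as an engineer would, in place of code of your own. Each camera call takes 0.05 s, during which the arm holds its last target.

## Task

Tidy the treatment cart: put each of the four loose things in the blue place made for it. The squeeze tube with the red cap lies flat and lengthwise within the long outline, the pen lies across both wire cradles of the pen rest, the medicine bottle stands upright in the round rimmed stand, and the round tin sits right way up, centred on the ring of the square mat. Tube and pen may point either way; do not move the bent steel key or the flat instrument pack.

Things in the scene. Friction and masses are not known exactly. Their poses are not given: they have to be found in the camera images.
- tube_center (a point): squeeze tube, white-green with a red cap, lying flat, 48 x 164 mm and 31 mm high at its thickest; widest (48 mm) and thin at the crimped end. The point is its centre, 15.5 mm above its underside. Its y axis runs along the tube, z up. About 40 g.
- pen_center (a point): white and blue ball pen lying flat, 145 mm long, 11 mm wide, 9 mm high. The point is its centre, 4.5 mm above its underside; its y axis runs along the pen. About 15 g.
- bottle_center (a point): white round medicine bottle with a ribbed white cap, standing, 46 to 48 mm across (cap and body alike), 86 mm high. The point is its centre, 43 mm above its underside; z is its upright axis. About 0.1 kg.
- tin_center (a point): low round pale grey tin with its lid on (fixed), 56 mm across, 28 mm high. The point is its centre, 14 mm above its underside; z is its upright axis. About 50 g.
- tube_mat: place of the tube: fixed flat blue mat, 72 x 190 mm, 4 mm thick, with a long white rectangular outline 54 x 172 mm. Origin: centre of its underside, on the cart's top; its long side and the outline run along its y axis; z up.
- pen_rest: place of the pen: fixed rest with a blue base plate 50 x 130 mm, 4 mm thick, and two steel wire cradles 45 mm to either side of its centre along its y axis. A cradle is open upward, 20 mm wide at its floor and 42 mm at its mouth (wire centres), wire 6 mm thick; its floor, on which the pen lies, is 13 mm above the cart's top, its tips are 29 mm above it. Between the cradles 84 mm are free for the fingers. Origin: centre of the underside; the pen lies along its y axis.
- bottle_stand: place of the bottle: fixed round blue stand, 72 mm across, open at the top, 64 mm wide inside; inner floor 4 mm and rim 16 mm above the cart's top. Origin: centre of its underside.
- tin_mat: place of the tin: fixed flat square blue mat, 84 x 84 mm, 4 mm thick, with a white ring 64 mm across. Origin: centre of its underside.
- key: bystander, not to be moved: bent (L-shaped) dark steel hex key lying flat, 25 x 78 mm, 6 mm high, loose. Origin: centre of its underside; its y axis runs along it.
- pack: bystander, not to be moved: flat olive-grey instrument pack lying on the cart, 168 x 38 mm, 9 mm high, loose. Origin: at mid-length of its near long edge, half-way up; the pack reaches 38 mm away from the robot from there; its x axis runs along it.
There are look-alikes about, which are no part of the job. Of the things that look like the part that bears bottle_center, the larger one is meant.

How it is judged:
By the outcome, as a careful person would: the job done as asked, in the order asked, and still so for the second after the job is handed in, with the robot touching nothing.
It also fails if it takes over 118 s, if anything falls off the work surface, if the arm or the gripper's body presses on something with over 40 N, if the wrist force passes 120 N, or if a joint passes its speed limit or range.

## Working session

There is one attempt and no reset: what is moved stays moved. The work goes in short steps, Python scripts to look and compute and a tool call to move; the robot and the scene stay as the last step left them, time stands still between calls to the robot, and variables do not carry over. Pictures are saved under pics/ and viewed, and the job is handed in when it is done.

Besides the shell and the picture viewer there is one more tool, called after "Emit:" in YAML: its name, and indented under it one key for each argument. apply_moves: Moves the arm, as the interface text tells. Its arguments: {"type":"object","properties":{"offset":{"type":"array"},"yaw":{"type":"array"},"jaw":{"type":"array"}},"required":["offset","yaw","jaw"]}

```bash
ls; mkdir -p pics; cat > h.py <<'E'
import numpy as np, cv2
from cell import env
def save(name,fn):
    s=env.state(); c=env.read_camera(name); cv2.imwrite('pics/'+fn,c['frame'][:,:,::-1]); return s,c
E
python3 - <<'E'
from h import *
import pickle
d={}
for n in ['scene','top','wrist']:
    s,c=save(n,n+'0.png'); d[n]=(s,c)
    print(n,{k:v for k,v in c.items() if k!='frame'})
pickle.dump(d,open('d0.pkl','wb'))
print(s, env.grasp_offset)
E
```

```text
pics
scene {'fx': 441.69895171521074, 'fy': 441.69895171521074, 'cx': 325.0161944769591, 'cy': 236.31701956317545, 'distortion': array([0.03132333, 0.        , 0.        , 0.        , 0.        ]), 'xyz': array([105.65228496, 544.25850852, 577.60150111]), 'rotation': array([-2.23140977,  0.01166143, -2.48979557])}
top {'fx': 619.5108630126399, 'fy': 619.5108630126399, 'cx': 325.7374810894147, 'cy': 248.69445113501192, 'distortion': array([-0.2065987,  0.       ,  0.       ,  0.       ,  0.       ]), 'xyz': array([ 443.38716268,   14.28746988, 1459.58748631]), 'rotation': array([-3.08575850e+00, -8.07281855e-04, -1.56370802e+00])}
wrist {'fx': 393.6513423570764, 'fy': 393.6513423570764, 'cx': 321.0971587239093, 'cy': 239.55741273366112, 'distortion': array([-0.03590666,  0.        ,  0.        ,  0.        ,  0.        ]), 'hand_eye': array([[ 4.82093366e-04, -2.60100030e-01,  9.65581556e-01,
        -1.70012413e+02],
       [ 9.99999884e-01,  1.40189834e-04, -4.61514542e-04,
        -1.20253269e-01],
       [-1.53247721e-05,  9.65581667e-01,  2.60100067e-01,
        -7.23414617e+01],
       [ 0.00000000e+00,  0.00000000e+00,  0.00000000e+00,
         1.00000000e+00]])}
{'t': 0.1, 'joints': array([-1.41259867e+00,  4.91477483e-01,  1.55942106e+00, -3.41213468e-05,
        1.09170189e+00, -1.05584355e-01]), 'qvel': array([ 0.00123977, -0.00116424, -0.00066301,  0.00037674, -0.000757  ,
       -0.00080172]), 'tau': array([ 3.26940717e-03, -6.13624477e+01, -2.58606917e+01,  6.93571405e-02,
        4.70046583e-02, -6.03208628e-05]), 'eef_pos': array([ 162.94501568, -603.14431558,  214.122518  ]), 'tcp_rot': array([-1.64635953,  1.56978809,  1.75903087]), 'ft_force': array([ 0.17096464, -0.15772285,  0.83089309]), 'moment': array([-0.03334828, -0.06096117,  0.06166571]), 'opening': 1.0012236776721015} 18.8
```

View pics/top0.png

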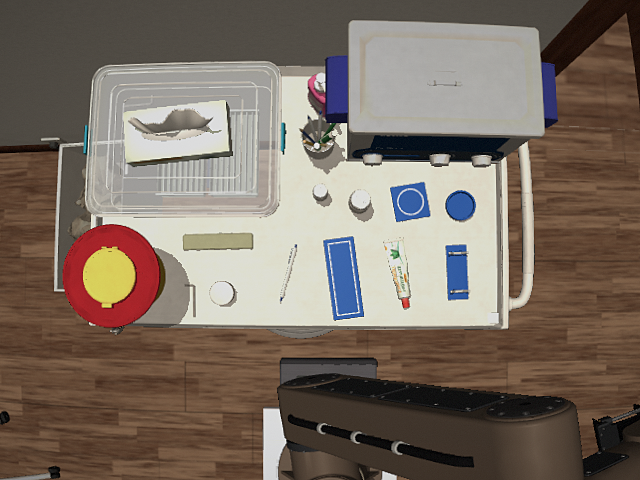

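View pics/scene0.png

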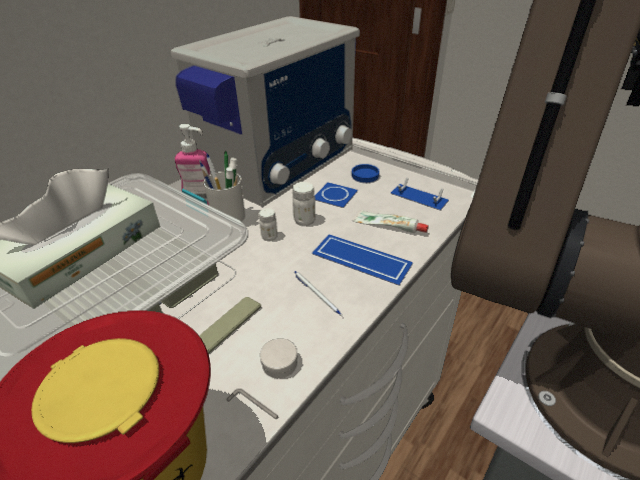

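View pics/wrist0.png

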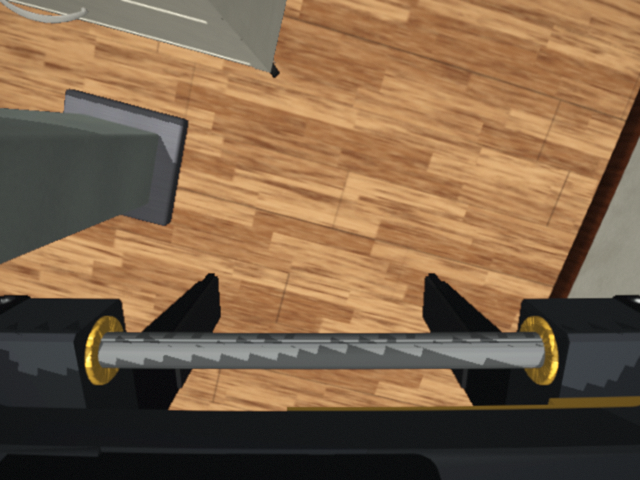

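Candidates in the top view: 
- **Bottle:** (360,201) is larger and (320,191) smaller, so I choose the larger. The pump bottle at (318,88) and the cup are not it.
- **Tin:** (222,293) is the only one.
- **Pen:** (288,272). The pens in the cup at (320,135) are not it.
- **Tube:** (398,272).
- **Places:** tube mat (343,277), pen rest (457,272), stand (460,205), tin mat (410,201).
- **Bystanders:** key (190,298), pack (218,241).

Next I'll look at close crops and measure.

```bash
cat >> h.py <<'E'
from scipy.spatial.transform import Rotation as Rn
def rpy(r): return Rn.from_euler('xyz',r).as_matrix()
def campose(c,s=None):
    if 'xyz' in c: return rpy(c['rotation']),np.array(c['xyz'])
    H=np.array(c['hand_eye']); R=rpy(s['tcp_rot']); return R@H[:3,:3], R@H[:3,3]+np.array(s['eef_pos'])
def K(c): return np.array([[c['fx'],0,c['cx']],[0,c['fy'],c['cy']],[0,0,1.]])
def rays(c,px,s=None):
    R,p=campose(c,s); u=cv2.undistortPoints(np.array(px,float).reshape(-1,1,2),K(c),np.array(c['distortion'])).reshape(-1,2)
    return p,(np.c_[u,np.ones(len(u))]@R.T)
def onplane(c,px,z,s=None):
    p,d=rays(c,px,s); t=(z-p[2])/d[:,2]; return p+d*t[:,None]
def proj(c,P,s=None):
    R,p=campose(c,s); q=(np.array(P,float).reshape(-1,3)-p)@R
    return cv2.projectPoints(q.reshape(-1,1,3),np.zeros(3),np.zeros(3),K(c),np.array(c['distortion']))[0].reshape(-1,2)
E
cat > m.py <<'E'
from h import *
import pickle
d=pickle.load(open('d0.pkl','rb')); s,c=d['top']; f=c['frame']
hsv=cv2.cvtColor(f,cv2.COLOR_RGB2HSV)
m=cv2.inRange(hsv,(100,120,60),(125,255,255))
n,l,st,ce=cv2.connectedComponentsWithStats(m)
for i in range(1,n):
    if st[i,4]>150:
        cs,_=cv2.findContours((l==i).astype('uint8'),0,cv2.CHAIN_APPROX_NONE)
        cn=max(cs,key=len).reshape(-1,2)
        w=onplane(c,cn,4.)[:,:2]
        r=cv2.minAreaRect(w.astype('float32')); print('blue',ce[i].round(),st[i,4],[np.round(x,1) for x in r])
# robot pts
for nm,px in dict(pen_a=(295,246),pen_b=(282,301),key=(190,298)).items(): print(nm,onplane(c,[px],4.5).round(1))
E
python3 m.py
python3 - <<'E'
import cv2
f=cv2.imread('pics/top0.png')
cv2.imwrite('pics/cropA.png',cv2.resize(f[170:330,170:370],None,fx=4,fy=3.7,interpolation=2))
cv2.imwrite('pics/cropB.png',cv2.resize(f[130:330,300:500],None,fx=3.5,fy=3,interpolation=2))
g=cv2.imread('pics/scene0.png')
cv2.imwrite('pics/cropC.png',cv2.resize(g[130:330,240:480],None,fx=3.2,fy=2.9,interpolation=2))
E
```

```text
blue [337.  85.] 1182 [array([924.7,  -9.8]), array([145.5,  50.6]), np.float64(0.1)]
blue [549.  90.] 710 [array([ 925.7, -542. ]), array([ 34.6, 148.3]), np.float64(89.6)]
blue [410. 202.] 567 [array([ 638.6, -185.3]), array([82.5, 82.1]), np.float64(10.4)]
blue [410. 201.] 419 [array([ 639.7, -185.7]), array([52.7, 52.9]), np.float64(0.6)]
blue [460. 205.] 665 [array([ 631.9, -307. ]), array([68.4, 71.5]), np.float64(26.6)]
blue [343. 279.] 624 [array([456.4, -28. ]), array([188.4,  70.2]), np.float64(7.9)]
blue [343. 278.] 1359 [array([456.5, -28.1]), array([164.3,  45.9]), np.float64(7.9)]
blue [457. 272.] 947 [array([ 472.1, -297.5]), array([127.6,  47.9]), np.float64(2.2)]
pen_a [[530.6  86.1   4.5]]
pen_b [[401.  115.5   4.5]]
key [[405.5 334.4   4.5]]
```

View pics/cropA.png

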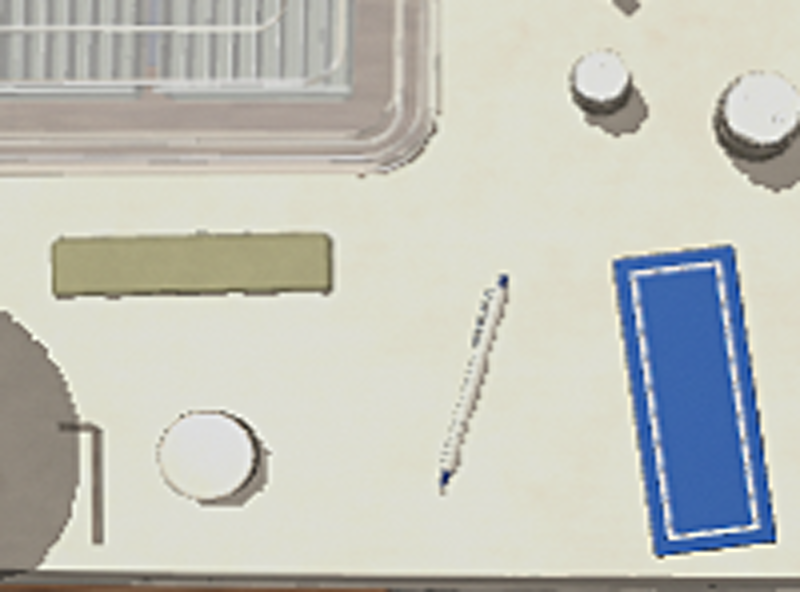

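View pics/cropB.png

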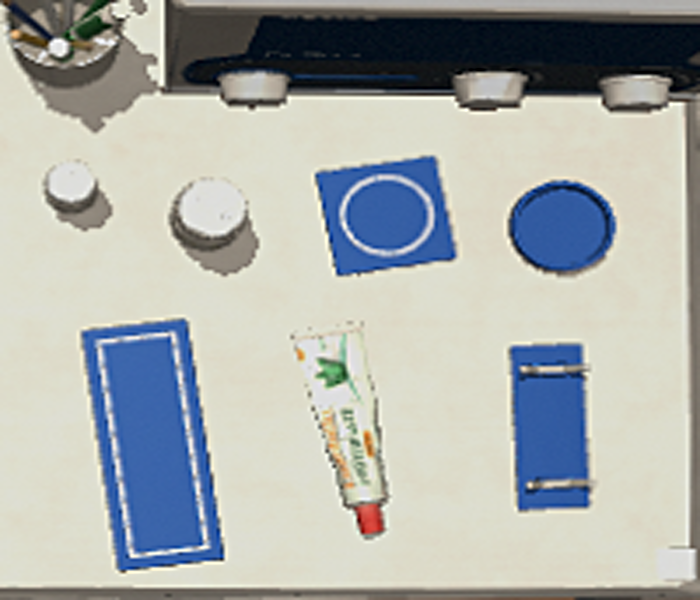

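View pics/cropC.png

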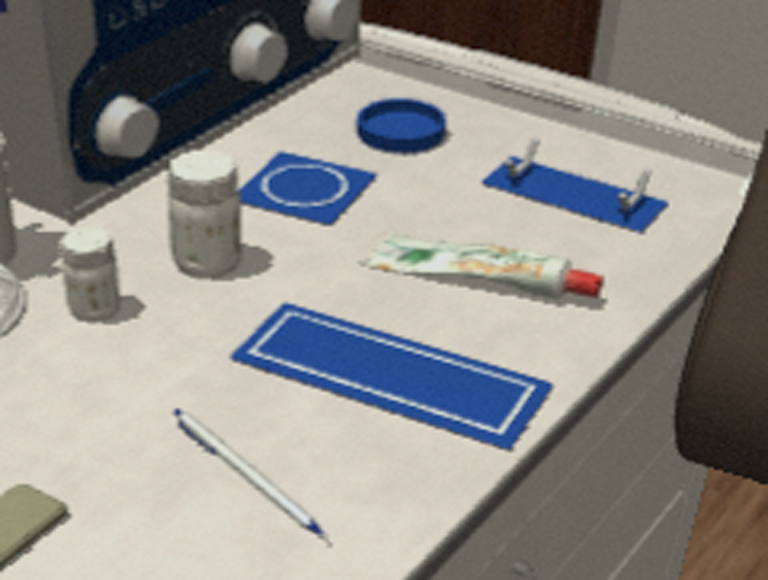

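```bash
cat > m2.py <<'E'
from h import *
import pickle
d=pickle.load(open('d0.pkl','rb')); s,c=d['top']; f=c['frame'].astype(int)
R=rpy(s['tcp_rot']); print('tool axes (cols)',R.round(2).tolist())
def roi(x0,y0,x1,y1):
    m=np.zeros((480,640),'uint8'); m[y0:y1,x0:x1]=255; return m
g=f.sum(2); sat=f.max(2)-f.min(2)
bg=cv2.medianBlur(c['frame'],41).astype(int); diff=np.abs(f-bg).max(2)
print('cart color',f[300,250],f[230,375], 'tin',f[293,222],'bottle',f[199,359],'pen',f[272,288])
# tin & bottle top: whiter (b-channel vs r)
rb=f[...,0]-f[...,2]
for nm,b,z in [('tin',(200,275,245,312),28),('bottle',(343,185,378,216),86),('small',(308,178,333,204),60)]:
    m=((rb<12)&(g>560)).astype('uint8')*255 & roi(*b)
    m=cv2.morphologyEx(m,cv2.MORPH_OPEN,np.ones((3,3)))
    cs,_=cv2.findContours(m,0,cv2.CHAIN_APPROX_NONE); cn=max(cs,key=cv2.contourArea).reshape(-1,2)
    w=onplane(c,cn,z)[:,:2]; (x,y),r=cv2.minEnclosingCircle(w.astype('float32')); e=cv2.fitEllipse(w.astype('float32'))
    print(nm,cn.mean(0),(x,y),2*r,e)
cv2.imwrite('pics/diff.png',np.clip(diff*3,0,255).astype('uint8')[170:330,170:500])
for nm,b,z in [('pen',(275,240,303,306),4.5),('tube',(380,232,415,315),8),('key',(180,280,200,320),3),('pack',(178,228,258,254),9)]:
    m=(diff>20).astype('uint8')*255 & roi(*b)
    n,l,st,ce=cv2.connectedComponentsWithStats(m); i=1+np.argmax(st[1:,4])
    cs,_=cv2.findContours((m>0).astype('uint8') if nm in('pen','tube') else (l==i).astype('uint8'),0,cv2.CHAIN_APPROX_NONE); cn=np.vstack(cs).reshape(-1,2)
    w=onplane(c,cn,z)[:,:2]; r=cv2.minAreaRect(w.astype('float32')); print(nm,len(cs),ce[i],[np.round(q,1) for q in r])
# red cap
hsv=cv2.cvtColor(c['frame'],cv2.COLOR_RGB2HSV)
m=((hsv[...,1]>130)&((hsv[...,0]<8)|(hsv[...,0]>172))).astype('uint8')*255&roi(380,232,420,315)
ys,xs=np.nonzero(m); print('cap',xs.mean(),ys.mean(),onplane(c,[(xs.mean(),ys.mean())],12))
# scene cross check
s2,c2=d['scene']; h2=cv2.cvtColor(c2['frame'],cv2.COLOR_RGB2HSV); m=cv2.inRange(h2,(100,120,60),(125,255,255)); m[:150]=0
n,l,st,ce=cv2.connectedComponentsWithStats(m)
for i in range(1,n):
    if st[i,4]>150:
        cs,_=cv2.findContours((l==i).astype('uint8'),0,cv2.CHAIN_APPROX_NONE); cn=max(cs,key=len).reshape(-1,2)
        r=cv2.minAreaRect(onplane(c2,cn,4.)[:,:2].astype('float32')); print('scene blue',ce[i].round(),[np.round(x,1) for x in r])
E
python3 m2.py
```

```text
tool axes (cols) [[-0.0, 0.26, -0.97], [0.0, -0.97, -0.26], [-1.0, -0.0, -0.0]]
cart color [220 221 206] [221 218 202] tin [222 222 220] bottle [222 222 218] pen [210 208 195]
tin [221.86885246 291.55737705] (420.3810729980469, 255.08023071289062) 52.11504364013672 ((422.71258544921875, 253.09071350097656), (40.771907806396484, 52.094642639160156), 143.6433868408203)
bottle [360.2 198.5] (632.8275756835938, -62.46223068237305) 41.34834289550781 ((633.0689697265625, -62.881980895996094), (38.67450714111328, 39.238407135009766), 102.80714416503906)
small [319.75       189.97222222] (655.5028076171875, 28.146997451782227) 29.891908645629883 ((655.4906005859375, 28.611127853393555), (26.34524154663086, 28.558307647705078), 92.49755096435547)
pen 11 [288.74545455 270.39393939] [array([466., 103.]), array([ 14.3, 143.6]), np.float64(76.5)]
tube 11 [399.07007299 274.94452555] [array([ 467. , -157.5]), array([170.2,  48.7]), np.float64(9.1)]
key 1 [191.1827957 304.8172043] [array([397.1, 333.5]), array([83.1, 41.1]), np.float64(0.7)]
pack 1 [217.86036364 239.52945455] [array([545.7, 270. ]), array([ 52.3, 170.2]), np.float64(0.4)]
cap 405.05 302.45 [[ 399.59803581 -172.85765898   12.        ]]
scene blue [365. 173.] [array([ 639.4, -315.6]), array([67.8, 88.7]), np.float64(34.6)]
scene blue [335. 194.] [array([ 640.6, -185.2]), array([81.3, 82.9]), np.float64(9.5)]
scene blue [420. 197.] [array([ 473.9, -296.1]), array([127.7,  48.8]), np.float64(1.7)]
scene blue [364. 259.] [array([459.2, -26.7]), array([187.3,  71. ]), np.float64(7.9)]
```

View pics/diff.png

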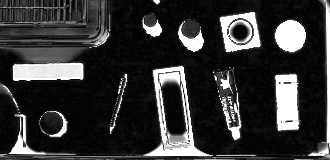

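Emit:
apply_moves:
  offset:
    - [1.5,2.2,0]
    - [3,4.4,0]
    - [4.5,6.6,0]
    - [6,8.8,0]
    - [7.5,11,0]
    - [9,13.2,-0.6]
    - [10.5,15.4,-1.2]
    - [12.2,17.8,-1.8]
    - [12.2,17.8,-2.5]
    - [12.2,17.8,-2.5]
    - [12.2,17.8,-2.5]
    - [12.2,17.8,-2.5]
    - [12.2,17.8,-2.5]
  yaw: [0,0,0,0,0,-0.4,-0.8,-0.8,-0.8,-0.8,-0.8,-0.8,-0.8]
  jaw: [-1,-1,-1,-1,-1,-1,-1,-1,-1,-1,-1,-1,-1]

```text
t: 1.78
eef_pos: [467.7, -159.1, 152.2]
tcp_rot: [-2.827, 1.57, 0.493]
ft_force: [-0.1, 0.9, 0.6]
opening: 0.999
```

```bash
python3 - <<'E'
from h import *
import pickle
s,c=save('wrist','w1.png'); pickle.dump((s,c),open('w1.pkl','wb'))
R=rpy(s['tcp_rot']); print(s['t'],s['eef_pos'],np.degrees(np.arctan2(R[1,1],R[0,1])),s['ft_force'])
E
```

```text
1.775 [ 467.73017393 -159.11829343  152.19997112] -79.77309970544349 [-0.08173464  0.89550947  0.62808155]
```

View pics/w1.png

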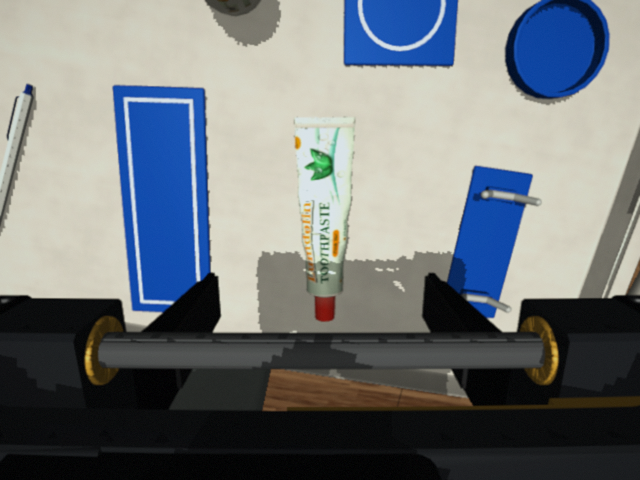

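```bash
python3 - <<'E'
from h import *
import pickle
s,c=pickle.load(open('w1.pkl','rb'))
a=onplane(c,[(294,118),(355,119)],4,s)[:,:2]; cr=a.mean(0)
b=onplane(c,[(316,320),(335,320)],12,s)[:,:2]; cp=b.mean(0)
v=cr-cp; print('crimp',a.round(1),'cap',b.round(1),'ctr',((cr+cp)/2).round(1),'len',np.hypot(*v),'ang',np.degrees(np.arctan2(v[1],v[0])))
# shoulder widths
for y,z in [(200,14),(240,15),(280,15)]:
    pass
hsv=cv2.cvtColor(c['frame'],cv2.COLOR_RGB2HSV); m=cv2.inRange(hsv,(100,120,60),(130,255,255))
n,l,st,ce=cv2.connectedComponentsWithStats(m)
for i in range(1,n):
    if st[i,4]>600:
        cs,_=cv2.findContours((l==i).astype('uint8'),0,cv2.CHAIN_APPROX_NONE); cn=max(cs,key=len).reshape(-1,2)
        w=onplane(c,cn,4,s)[:,:2]; r=cv2.minAreaRect(w.astype('float32')); print('blue',ce[i].round(),[np.round(q,1) for q in r])
E
```

```text
crimp [[ 547.  -123.2]
 [ 554.6 -169.9]] cap [[ 385.1 -169.3]
 [ 388.  -185.5]] ctr [ 468.7 -162. ] len 167.1520408656578 ang 10.627909169562649
blue [399.  42.] [array([ 621. , -190.4]), array([44.7, 82.7]), np.float64(10.7)]
blue [401.  19.] [array([ 628. , -189.8]), array([30.6, 56.5]), np.float64(10.7)]
blue [557.  48.] [array([ 633.1, -313. ]), array([68.5, 74.1]), np.float64(11.8)]
blue [163. 178.] [array([458.6, -29.6]), array([188.6,  71. ]), np.float64(7.9)]
blue [163. 198.] [array([458.2, -28.9]), array([165.9,  47.4]), np.float64(8.0)]
blue [487. 233.] [array([ 482.5, -297.7]), array([111.2,  49. ]), np.float64(2.4)]
```

Emit:
apply_moves:
  offset:
    - [0,-0.08,-1.5]
    - [0,-0.08,-3]
    - [0,-0.08,-4.4]
    - [0,-0.08,-5.2]
    - [0,-0.08,-5.7]
    - [0,-0.08,-5.9]
    - [0,-0.08,-5.9]
    - [0,-0.08,-5.9]
    - [0,-0.08,-5.9]
    - [0,-0.08,-5.9]
    - [0,-0.08,-5.9]
    - [0,-0.08,-5.9]
    - [0,-0.08,-5.9]
    - [0,-0.08,-5.9]
  yaw: [0,0,0,0,0,0,0,0,0,0,0,0,0,0]
  jaw: [-1,-1,-1,-1,-1,-1,-1,1,1,1,1,1,1,1]

```text
t: 3.58
eef_pos: [467.8, -161.0, 4.6]
tcp_rot: [-2.712, 1.57, 0.609]
ft_force: [-0.3, 0.0, 0.3]
opening: 0.379
```

Emit:
apply_moves:
  offset:
    - [0,0,0.6]
    - [0,0,1.6]
    - [0,0,2.8]
    - [0,0,2.8]
    - [0,0,2.8]
  yaw: [0,0,0,0,0]
  jaw: [1,1,1,1,1]

```text
t: 4.2
eef_pos: [467.6, -160.9, 74.6]
tcp_rot: [-2.78, 1.57, 0.54]
ft_force: [0.9, 0.2, -0.9]
opening: 0.384
```

```bash
cat >> h.py <<'E'
def look(name,fn):
    import pickle
    s,c=save(name,fn+'.png'); pickle.dump((s,c),open(fn+'.pkl','wb'))
    R=rpy(s['tcp_rot']); print(s['t'],s['eef_pos'].round(1),'jaw ang',np.degrees(np.arctan2(R[1,1],R[0,1])).round(2),s['ft_force'].round(1),'open',round(s['opening'],3)); return s,c
E
python3 -c "
from h import *
look('wrist','w2')"
```

```text
4.2 [ 467.6 -160.9   74.6] jaw ang -79.76 [ 0.9  0.2 -0.9] open 0.384
```

View pics/w2.png

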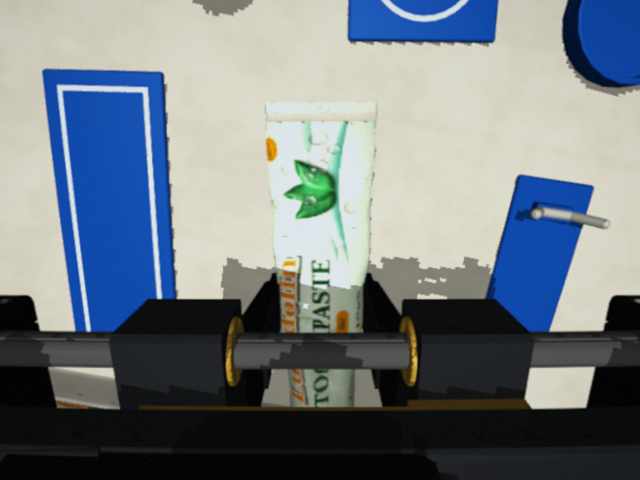

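```bash
python3 - <<'E'
from h import *
import pickle
s,c=pickle.load(open('w2.pkl','rb'))
a=onplane(c,[(264,103),(378,102)],72+3,s)[:,:2]; print(a, a.mean(0), np.hypot(*(a[0]-a[1])), np.degrees(np.arctan2(*(a[0]-a[1])[::-1])))
R=rpy(s['tcp_rot'])
rel=a.mean(0)-s['eef_pos'][:2]; th=np.radians(-79.76+90); u=np.array([np.cos(th),np.sin(th)]); print('along',rel@u,'lat',rel@[-u[1],u[0]])
E
```

```text
[[ 546.67443288 -122.64525695]
 [ 555.36810757 -168.58481386]] [ 551.02127023 -145.6150354 ] 46.754923465736944 100.71602146527148
along 84.8268943304436 lat 0.18284881487577254
```

Emit:
apply_moves:
  offset:
    - [-0.1,1,0]
    - [-0.2,2.2,0]
    - [-0.35,3.6,0]
    - [-0.48,4.8,0]
    - [-0.48,5.28,0]
    - [-0.48,5.28,0]
    - [-0.48,5.28,-0.8]
    - [-0.48,5.28,-1.6]
    - [-0.48,5.28,-2.2]
  yaw: [-0.2,-0.43,-0.43,-0.43,-0.43,-0.43,-0.43,-0.43,-0.43]
  jaw: [1,1,1,1,1,1,1,1,1]

```text
t: 5.38
eef_pos: [455.6, -29.9, 18.3]
tcp_rot: [-1.237, 1.57, 2.037]
ft_force: [1.0, 0.4, 0.7]
opening: 0.377
```

```bash
python3 -c "
from h import *
s,c=look('wrist','w3')"
```

```text
5.375 [455.6 -29.9  18.3] jaw ang -82.41 [1.  0.4 0.7] open 0.377
```

View pics/w3.png

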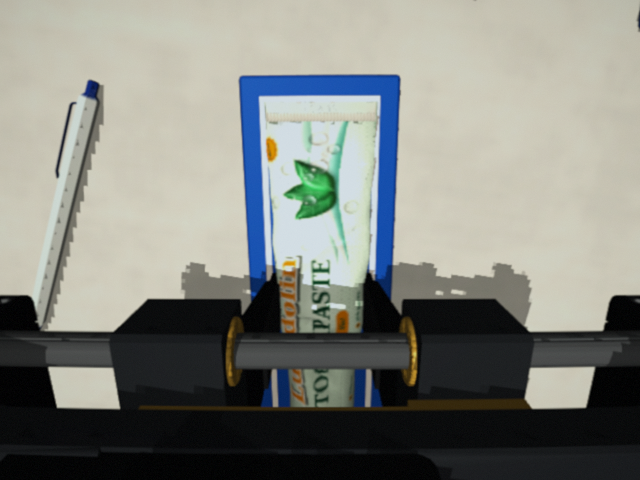

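```bash
python3 - <<'E'
from h import *
import pickle
s,c=pickle.load(open('w3.pkl','rb'))
o=onplane(c,[(321,95.5)],4,s)[0]; b=onplane(c,[(320,75)],4,s)[0]; t=onplane(c,[(321,103)],18.3-4.6+3,s)[0]
print(o,b,t)
cv2.imwrite('pics/w3c.png',cv2.resize(c['frame'][60:140,220:420,::-1],None,fx=4,fy=4))
E
```

```text
[543.57604544 -17.98886347   4.        ] [551.99708916 -16.42439094   4.        ] [539.52595666 -18.54985186  16.7       ]
```

View pics/w3c.png

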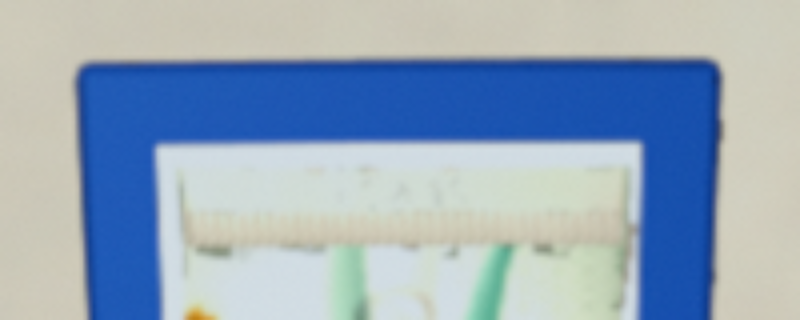

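Emit:
apply_moves:
  offset:
    - [0,0.02,-0.2]
    - [0,0.02,-0.36]
    - [0,0.02,-0.38]
    - [0,0.02,-0.38]
    - [0,0.02,-0.38]
    - [0,0.02,-0.38]
    - [0,0.02,-0.38]
    - [0,0.02,-0.38]
    - [0,0.02,0.5]
    - [0,0.02,2]
    - [0,0.02,4]
    - [0,0.02,5.2]
    - [0,0.02,5.2]
  yaw: [0,0,0,0,0,0,0,0,0,0,0,0,0]
  jaw: [1,1,1,0.2,-0.3,-0.5,-0.5,-0.5,-0.5,-0.7,-1,-1,-1]

```text
t: 7.05
eef_pos: [455.8, -29.4, 148.8]
tcp_rot: [-3.099, 1.569, 0.175]
ft_force: [-0.2, -0.2, -0.2]
opening: 0.997
```

```bash
python3 -c "
from h import *
s,c=look('wrist','w4')"
```

```text
7.05 [455.8 -29.4 148.8] jaw ang -82.41 [-0.2 -0.2 -0.2] open 0.997
```

View pics/w4.png

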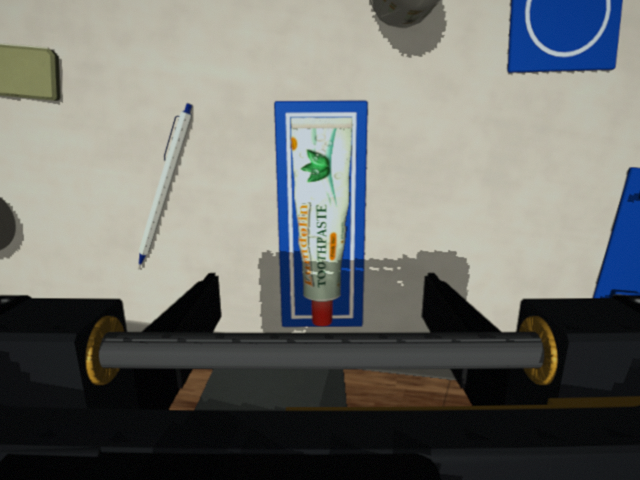

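```bash
python3 - <<'E'
from h import *
import pickle
s,c=pickle.load(open('w4.pkl','rb'))
cv2.imwrite('pics/w4c.png',cv2.resize(c['frame'][260:340,270:370,::-1],None,fx=6,fy=6))
cv2.imwrite('pics/w4d.png',cv2.resize(c['frame'][90:170,265:375,::-1],None,fx=6,fy=6))
a=onplane(c,[(188,104),(141,266)],4.5,s)[:,:2]; v=a[0]-a[1]
print('pen',a,a.mean(0),np.hypot(*v),np.degrees(np.arctan2(v[1],v[0])))
E
```

```text
pen [[536.54654005  84.02889717]
 [400.55201461 117.66734692]] [468.54927733 100.84812204] 140.09302712569217 -13.893333134950728
```

View pics/w4c.png

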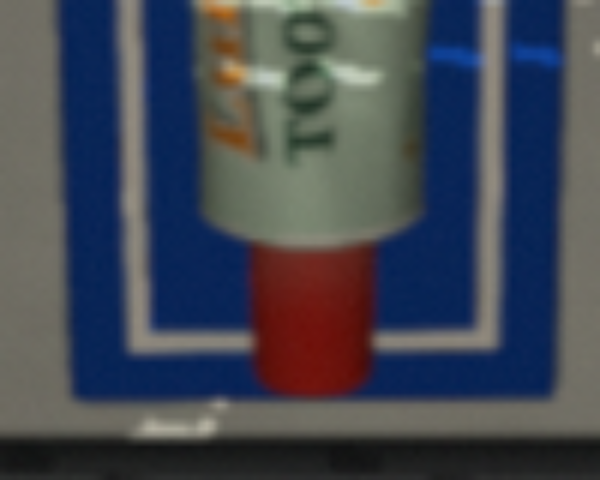

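View pics/w4d.png

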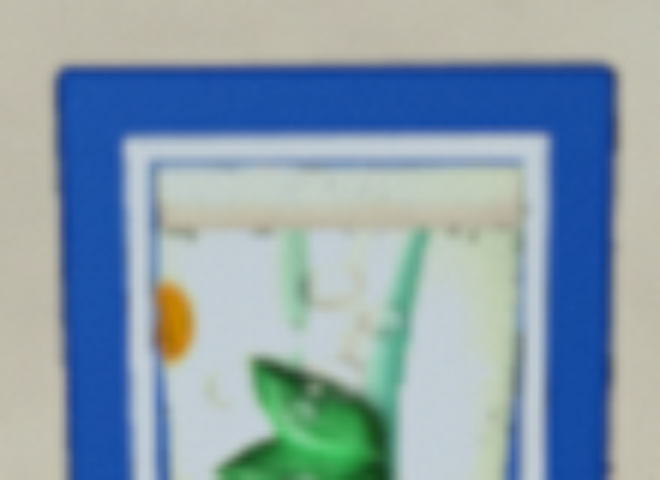

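```bash
python3 - <<'E'
from h import *
import pickle
s,c=pickle.load(open('w4.pkl','rb'))
u=np.array([np.cos(np.radians(7.9)),np.sin(np.radians(7.9))])
for n,p,z in [('outl bot',(322,318.8),4),('outl top',(321,112.5),4),('crimp',(321,117.5),7),('crimp',(321,117.5),19),('cap',(322,325.8),20),('cap',(322,325.8),24),('cap',(322,325.8),28)]:
    w=onplane(c,[p],z,s)[0]; print(n,z,w.round(1),(w[:2]@u).round(1))
w=onplane(c,[(304,320),(332,320)],25,s); print('capw',np.hypot(*(w[0]-w[1])[:2]))
w=onplane(c,[(270+248/6,310),(270+376/6,310)],22,s); print('capw',np.hypot(*(w[0]-w[1])[:2]))
s2,c2=look('scene','s4')
cv2.imwrite('pics/s4c.png',cv2.resize(c2['frame'][220:300,300:430,::-1],None,fx=6,fy=6))
E
```

```text
outl bot 4 [372.5 -41.1   4. ] 363.3
outl top 4 [543.4 -17.5   4. ] 535.9
crimp 7 [539.7 -18.    7. ] 532.1
crimp 19 [539.2 -18.1  19. ] 531.6
cap 20 [374.  -40.9  20. ] 364.8
cap 24 [376.  -40.6  24. ] 366.9
cap 28 [378.1 -40.3  28. ] 369.0
capw 22.933613252527532
capw 17.518273020966607
7.1 [455.2 -29.3 147.5] jaw ang -82.41 [-0.3 -0.6 -0.5] open 0.998
```

View pics/s4c.png

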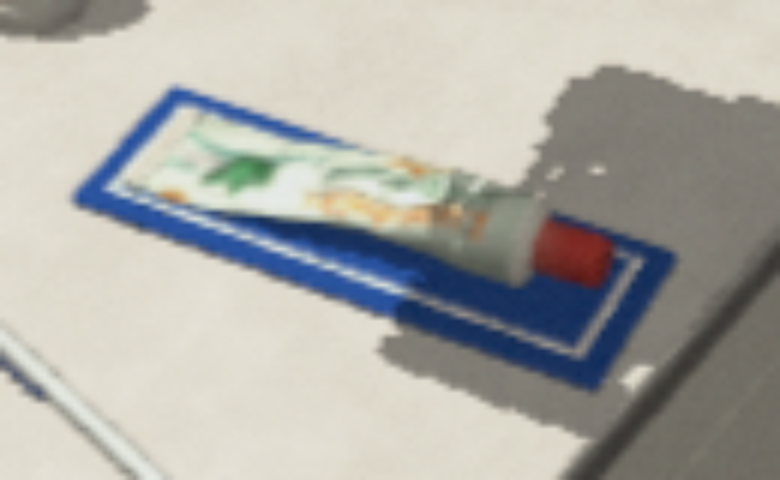

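Emit:
apply_moves:
  offset:
    - [0.1,1.2,0]
    - [0.3,2.8,0]
    - [0.5,4.4,-0.5]
    - [0.5,5.23,-1.2]
    - [0.5,5.23,-1.8]
    - [0.5,5.23,-1.8]
    - [0.5,5.23,-1.8]
  yaw: [-1,-2,-3,-3.5,-3.5,-3.5,-3.5]
  jaw: [-1,-1,-1,-1,-1,-1,-1]

```text
t: 8.02
eef_pos: [467.2, 101.3, 101.4]
tcp_rot: [-0.38, 1.568, 2.527]
ft_force: [-0.2, -0.7, 0.4]
opening: 1.001
```

```bash
python3 -c "
from h import *
s,c=look('wrist','w5')"
```

```text
8.025 [467.2 101.3 101.4] jaw ang -103.43 [-0.2 -0.7  0.4] open 1.001
```

View pics/w5.png

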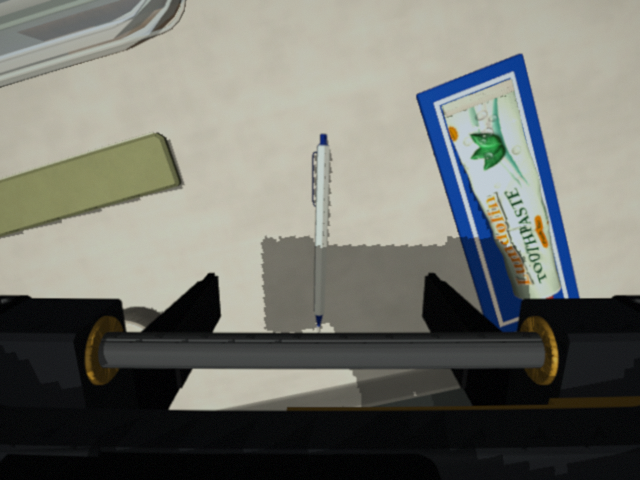

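```bash
python3 - <<'E'
from h import *
import pickle
s,c=pickle.load(open('w5.pkl','rb'))
a=onplane(c,[(323.5,134),(318,329)],4.5,s)[:,:2]; v=a[0]-a[1]
print('pen',a,a.mean(0),np.hypot(*v),np.degrees(np.arctan2(v[1],v[0])))
f=c['frame']
for r in (180,210,280): 
    print(r, f[r,305:340].sum(1))
E
```

```text
pen [[536.71823419  83.02764836]
 [400.1786761  119.63128593]] [468.44845515 101.32946714] 141.36080506124287 -15.007036617115412
180 [553 551 557 553 555 544 462 287 233 297 315 379 507 592 602 600 604 598
 559 501 480 490 477 421 340 369 475 548 563 558 562 557 558 560 556]
210 [559 560 560 560 556 560 560 561 559 528 455 481 583 606 602 602 592 563
 505 474 483 481 428 381 456 544 566 563 567 567 570 564 563 559 566]
280 [313 314 320 316 317 316 313 314 293 267 295 340 347 343 350 329 321 306
 310 306 315 313 315 321 317 320 322 315 324 319 317 321 323 325 324]
```

Emit:
apply_moves:
  offset:
    - [0,0.02,-1]
    - [0,0.02,-2]
    - [0,0.02,-3]
    - [0,0.02,-3.6]
    - [0,0.02,-3.9]
    - [0,0.02,-3.96]
    - [0,0.02,-3.96]
    - [0,0.02,-3.96]
    - [0,0.02,-3.96]
    - [0,0.02,-3.96]
    - [0,0.02,-3.96]
    - [0,0.02,-3.96]
    - [0,0.02,-3.96]
    - [0,0.02,-3.96]
    - [0,0.02,-3.96]
  yaw: [-0.2,-0.2,-0.2,-0.2,-0.2,-0.2,-0.2,-0.2,-0.2,-0.2,-0.2,-0.2,-0.2,-0.2,-0.2]
  jaw: [-1,-1,-1,-1,-1,-0.5,0,0.5,1,1,1,1,1,1,1]

```text
t: 9.95
eef_pos: [467.3, 101.7, 2.7]
tcp_rot: [-0.562, 1.568, 2.324]
ft_force: [1.0, -0.4, 0.5]
opening: 0.09
```

Emit:
apply_moves:
  offset:
    - [0,0,0.6]
    - [0,0,1.6]
    - [0,0,2.8]
    - [0,0,4]
    - [0,0,4]
    - [0,0,4]
  yaw: [0,0,0,0,0,0]
  jaw: [1,1,1,1,1,1]

```text
t: 10.7
eef_pos: [467.1, 101.7, 102.7]
tcp_rot: [-0.579, 1.568, 2.307]
ft_force: [-0.2, 0.0, 0.1]
opening: 0.089
```

```bash
python3 -c "
from h import *
s,c=look('wrist','w6')"
```

```text
10.7 [467.1 101.7 102.7] jaw ang -104.63 [-0.2  0.   0.1] open 0.089
```

View pics/w6.png

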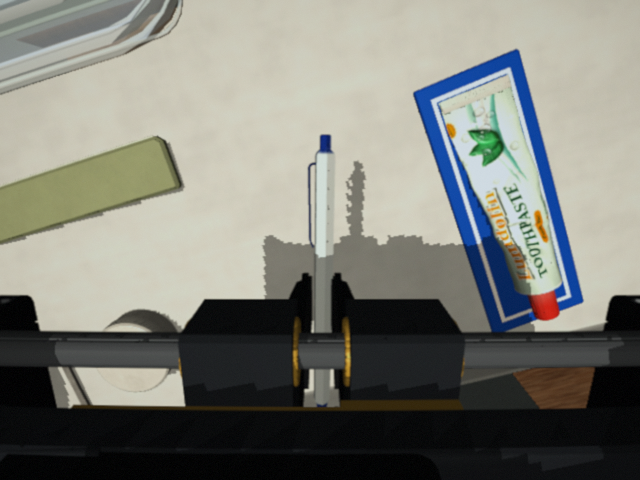

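```bash
python3 - <<'E'
from h import *
import pickle
s,c=pickle.load(open('w6.pkl','rb'))
z=104.6
a=onplane(c,[(325,134.5),(324.5,250),(319.5,405)],z,s)[:,:2]; v=a[0]-a[2]
print('pen',a,np.hypot(*v),np.degrees(np.arctan2(v[1],v[0])))
th=np.radians(-104.63+90);u=np.array([np.cos(th),np.sin(th)])
for p in a: r=p-s['eef_pos'][:2]; print(r@u, r@[-u[1],u[0]])
E
```

```text
pen [[536.32393271  81.76098935]
 [488.16766883  94.43572818]
 [410.00622033 117.24084445]] 131.20588622463333 -15.688879512662174
72.0663925094458 -1.8332974481912092
22.27016150916318 -1.732628211860549
-59.11708800115145 0.5913718317686888
```

Emit:
apply_moves:
  offset:
    - [0,-1,0]
    - [0,-2.6,0]
    - [0,-4.6,0]
    - [0,-6.6,0]
    - [0.1,-8.6,0]
    - [0.1,-10.6,0]
    - [0.2,-12.6,0]
    - [0.24,-14.4,0]
    - [0.24,-15.5,0]
    - [0.24,-15.96,-0.5]
    - [0.24,-15.96,-1.2]
    - [0.24,-15.96,-1.2]
    - [0.24,-15.96,-1.2]
  yaw: [0,0,0.5,1,1.5,2,2.5,2.83,2.83,2.83,2.83,2.83,2.83]
  jaw: [1,1,1,1,1,1,1,1,1,1,1,1,1]

```text
t: 12.38
eef_pos: [472.9, -296.7, 72.0]
tcp_rot: [-0.434, 1.567, 2.75]
ft_force: [0.1, 0.1, 1.1]
opening: 0.091
```

```bash
python3 -c "
from h import *
s,c=look('wrist','w7')
s,c=look('top','t7')
cv2.imwrite('pics/t7c.png',cv2.resize(c['frame'][220:320,370:500,::-1],None,fx=5,fy=5))"
```

```text
12.375 [ 472.9 -296.7   72. ] jaw ang -87.62 [0.1 0.1 1.1] open 0.091
12.425 [ 473.1 -296.8   72.4] jaw ang -87.62 [-0.4 -0.8 -0.2] open 0.09
```

View pics/w7.png

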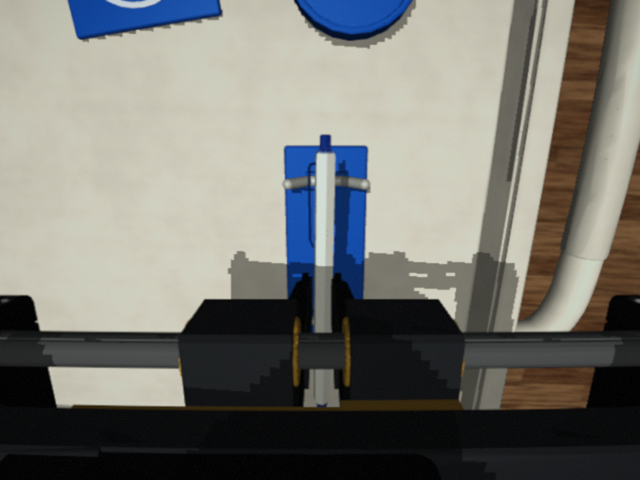

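```bash
python3 - <<'E'
from h import *
import pickle
s,c=pickle.load(open('w7.pkl','rb'))
e=onplane(c,[(284.5,147),(367.5,147),(286.5,280),(365,280)],4,s)[:,:2]; print('plate',e, 'front mid',e[:2].mean(0), 'side mid',e[2:].mean(0)); 
v=e[0]-e[2]; v2=e[1]-e[3]; print(np.degrees(np.arctan2([v[1],v2[1]],[v[0],v2[0]])))
t=onplane(c,[(287,184),(366.5,185)],29,s)[:,:2]; print('tips',t,t.mean(0),np.hypot(*(t[0]-t[1])))
z=72-2.7+4.5
p=onplane(c,[(325.5,135),(325,260),(321,402)],z,s)[:,:2]; print('pen',p)
u=(e[0]-e[2]); u/=np.hypot(*u)
E
```

```text
plate [[ 536.49862179 -272.23311113]
 [ 538.54630588 -321.12475506]
 [ 452.92261056 -274.98123071]
 [ 455.06593876 -325.54228324]] front mid [ 537.52246383 -296.6789331 ] side mid [ 453.99427466 -300.26175697]
[1.88330288 3.02909386]
tips [[ 518.01225971 -276.22807041]
 [ 519.27612156 -319.15657565]] [ 518.64419064 -297.69232303] 42.947105946112906
pen [[ 544.79558617 -295.4687416 ]
 [ 490.53057115 -297.65718438]
 [ 415.47833453 -298.97732848]]
```

Emit:
apply_moves:
  offset:
    - [0,-0.07,-0.5]
    - [0,-0.07,-1]
    - [0,-0.07,-1.5]
    - [0,-0.07,-1.8]
    - [0,-0.07,-2]
    - [0,-0.07,-2.15]
    - [0,-0.07,-2.24]
    - [0,-0.07,-2.24]
    - [0,-0.07,-2.24]
  yaw: [0.05,0.05,0.05,0.05,0.05,0.05,0.05,0.05,0.05]
  jaw: [1,1,1,1,1,1,1,1,1]

```text
t: 13.6
eef_pos: [473.2, -298.8, 16.8]
tcp_rot: [-0.239, 1.568, 2.949]
ft_force: [0.7, -0.1, -0.5]
opening: 0.092
```

```bash
python3 -c "
from h import *
s,c=look('wrist','w8')
s,c=look('scene','s8')
cv2.imwrite('pics/s8c.png',cv2.resize(c['frame'][150:230,370:480,::-1],None,fx=6,fy=6))"
```

```text
13.6 [ 473.2 -298.8   16.8] jaw ang -87.32 [ 0.7 -0.1 -0.5] open 0.092
13.65 [ 473.3 -298.8   16.8] jaw ang -87.32 [-0.6  0.5  0.1] open 0.09
```

View pics/w8.png

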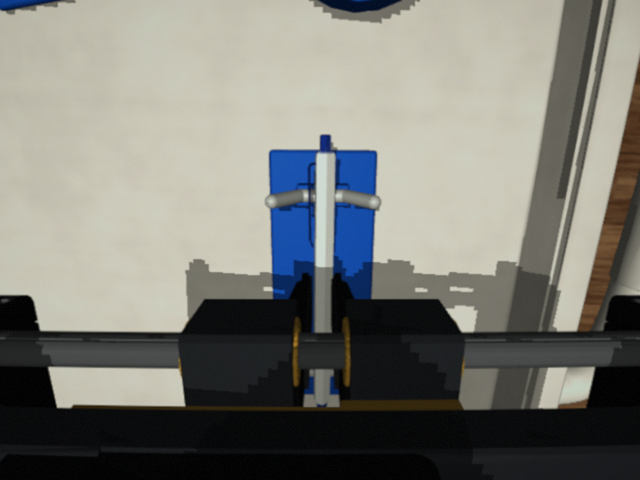

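View pics/s8c.png

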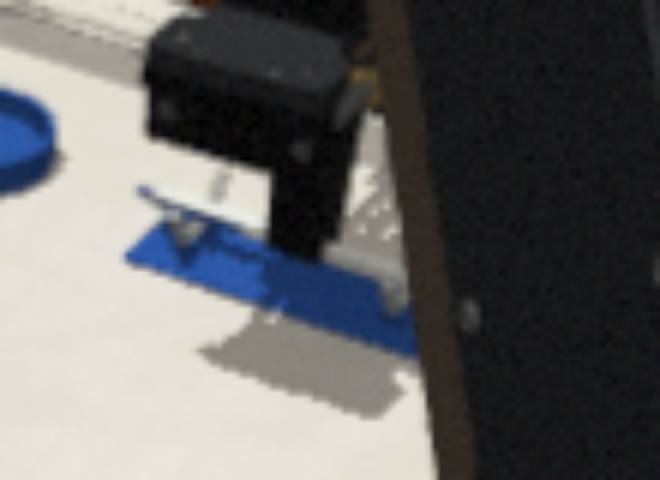

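Emit:
apply_moves:
  offset:
    - [0,0,-0.03]
    - [0,0,-0.03]
    - [0,0,-0.03]
    - [0,0,-0.03]
    - [0,0,-0.03]
    - [0,0,-0.03]
    - [0,0,0.5]
    - [0,0,1.5]
    - [0,0,3]
    - [0,0,5]
    - [0,0,5.6]
    - [0,0,5.6]
    - [0,0,5.6]
  yaw: [0,0,0,0,0,0,0,0,0,0,0,0,0]
  jaw: [1,0.7,0.5,0.3,0.1,0.1,0.1,0.1,0.1,-1,-1,-1,-1]

```text
t: 15.32
eef_pos: [472.7, -298.4, 155.7]
tcp_rot: [-0.451, 1.566, 2.737]
ft_force: [-0.0, -0.1, -0.8]
opening: 0.814
```

```bash
python3 -c "
from h import *
s,c=look('wrist','w9')"
```

```text
15.325 [ 472.7 -298.4  155.7] jaw ang -87.32 [-0.  -0.1 -0.8] open 0.814
```

View pics/w9.png

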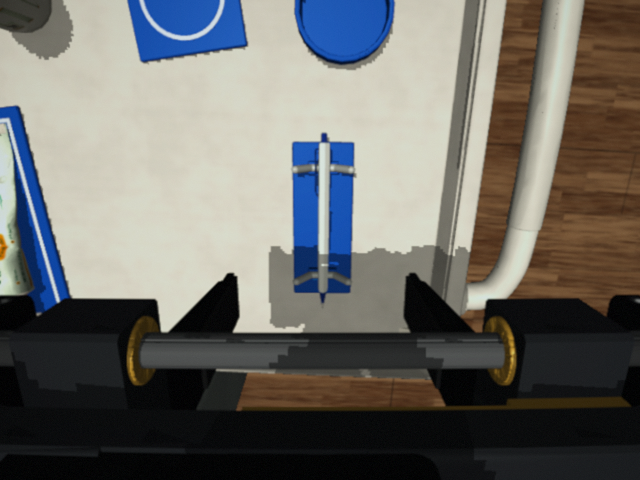

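```bash
python3 - <<'E'
from h import *
import pickle
s,c=pickle.load(open('w9.pkl','rb')); print(s['joints'].round(3))
d=pickle.load(open('d0.pkl','rb')); s,c=d['top']
print('base front edge z0',onplane(c,[(348,160),(440,160),(525,162)],0).round(0).tolist())
print('knobs z90',onplane(c,[(372,164),(440,164),(482,166)],90).round(0).tolist())
s2,c2=d['scene']
# body corner in scene bottom (262,192) & top (267,72)
print('corner base',onplane(c2,[(262,194)],0).round(0)); p,dd=rays(c2,[(267,72)]); 
b=onplane(c2,[(262,194)],0)[0]; t=np.hypot(*(b-p)[:2])/np.hypot(*dd[0][:2]); print('corner top height',(p+dd[0]*t)[2])
print('knob scene z80', onplane(c2,[(279,175),(321,148),(345,133)],80).round(0).tolist())
w,c3=pickle.load(open('w4.pkl','rb'))
E
python3 - <<'E'
import cv2
g=cv2.imread('pics/scene0.png'); cv2.imwrite('pics/cr.png',cv2.resize(g[20:240,170:390],None,fx=2.7,fy=2.7))
E
```

```text
[-0.681  0.468  1.786 -0.002  0.892  0.844]
base front edge z0 [[738.0, -38.0, 0.0], [741.0, -260.0, 0.0], [741.0, -472.0, 0.0]]
knobs z90 [[711.0, -89.0, 90.0], [713.0, -243.0, 90.0], [711.0, -340.0, 90.0]]
corner base [[787. -85.  -0.]]
corner top height 288.44519659746345
knob scene z80 [[717.0, -78.0, 80.0], [722.0, -238.0, 80.0], [724.0, -343.0, 80.0]]
```

View pics/cr.png

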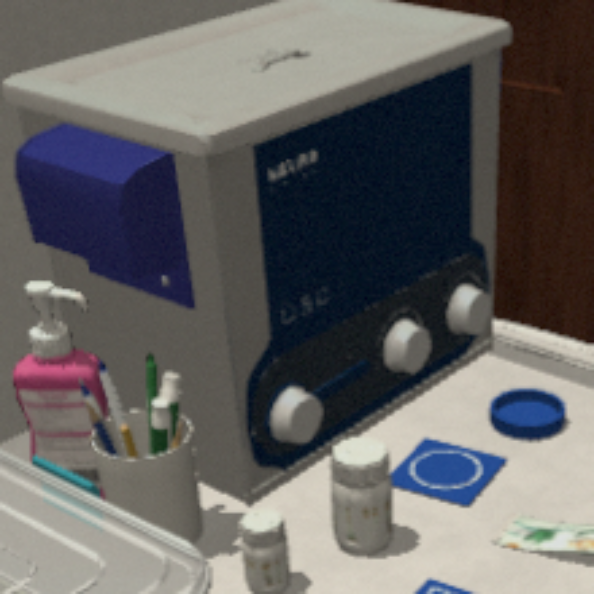

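Emit:
apply_moves:
  offset:
    - [0,0.5,0]
    - [0.3,1,0]
    - [0.6,1.5,0]
    - [1,2,0]
    - [1.2,2.5,0]
    - [1.4,3,0]
    - [1.6,3.5,0]
    - [1.8,4,0]
    - [2,4.5,0]
    - [2,4.5,0]
  yaw: [1.6,3.2,4.8,6.4,8,9.6,11.2,12.8,14.4,15]
  jaw: [-1,-1,-1,-1,-1,-1,-1,-1,-1,-1]

```text
t: 16.62
eef_pos: [522.6, -185.0, 154.1]
tcp_rot: [-0.951, 1.566, -2.47]
ft_force: [-0.5, -0.4, 0.1]
opening: 1.001
```

```bash
python3 -c "
from h import *
s=env.state(); print(s['joints'].round(2)); R=rpy(s['tcp_rot']); print(s['eef_pos'],np.degrees(np.arctan2(R[1,1],R[0,1])))"
```

```text
[-0.46  0.46  1.8  -0.01  0.88 -0.5 ]
[ 522.59217577 -184.96607036  154.1130026 ] 2.9408345570153904
```

Emit:
apply_moves:
  offset:
    - [0,0.5,0]
    - [0.2,1,0]
    - [0.4,1.5,0]
    - [0.6,2,0]
    - [1,2.6,0]
    - [1.6,3.2,0]
    - [2.2,4,0]
    - [3,4.88,0]
    - [4,4.88,0]
    - [4.4,4.88,0]
    - [4.4,4.88,0]
    - [4.4,4.88,0]
  yaw: [1.6,3.2,4.8,6.4,8,9.6,11.2,12.8,14.4,14.5,14.5,14.5]
  jaw: [-1,-1,-1,-1,-1,-1,-1,-1,-1,-1,-1,-1]

```text
t: 18.12
eef_pos: [631.8, -63.2, 153.7]
tcp_rot: [-1.133, 1.566, -1.136]
ft_force: [-1.2, -0.4, -0.1]
opening: 0.998
```

```bash
python3 -c "
from h import *
s,c=look('wrist','w10'); print(s['joints'].round(2))"
```

```text
18.125 [631.8 -63.2 153.7] jaw ang 89.79 [-1.2 -0.4 -0.1] open 0.998
[-0.2   0.57  1.6  -0.    0.97 -1.77]
```

View pics/w10.png

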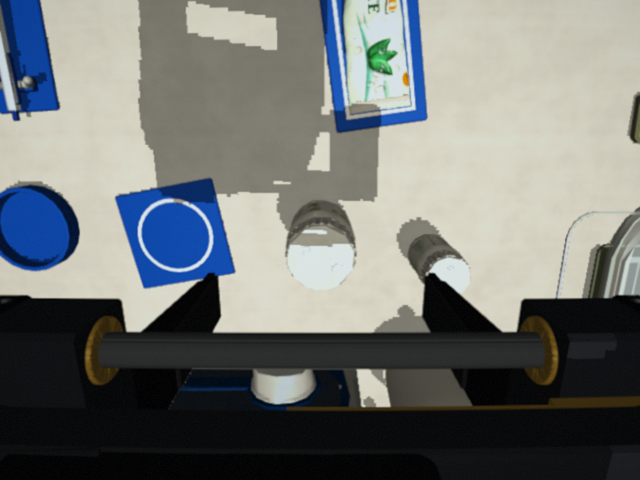

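```bash
python3 - <<'E'
from h import *
import pickle
s,c=pickle.load(open('w10.pkl','rb'))
f=c['frame'].astype(int)
a=onplane(c,[(286,250),(356,250),(321,290)],86,s); print(a.round(1)); print('ctr x from bottom',a[2,0]-23.5,'y',a[:2,1].mean(),'dia',abs(a[0,1]-a[1,1]))
hsv=cv2.cvtColor(c['frame'],cv2.COLOR_RGB2HSV); m=cv2.inRange(hsv,(0,0,190),(180,22,255)); m[:200]=0;m[300:]=0;m[:,:270]=0;m[:,370:]=0
cs,_=cv2.findContours(m,0,cv2.CHAIN_APPROX_NONE); cn=max(cs,key=cv2.contourArea).reshape(-1,2); print(cn.min(0),cn.max(0))
a=onplane(c,[(435,285),(450,292),(470,275)],60,s); print('small',a.round(1))
hs=cv2.inRange(hsv,(100,120,60),(130,255,255))
n,l,st,ce=cv2.connectedComponentsWithStats(hs)
for i in range(1,n):
    if st[i,4]>600 and ce[i][1]<300:
        cs,_=cv2.findContours((l==i).astype('uint8'),0,cv2.CHAIN_APPROX_NONE); cn=max(cs,key=len).reshape(-1,2)
        w=onplane(c,cn,4,s)[:,:2]; r=cv2.minAreaRect(w.astype('float32')); print('blue',ce[i].round(),[np.round(q,1) for q in r])
        if 'ring' and abs(ce[i][0]-175)<15: pass
E
```

```text
[[628.8 -85.6  86. ]
 [628.9 -41.4  86. ]
 [656.  -63.6  86. ]]
ctr x from bottom 632.4504950489307 y -63.49366543888756 dia 44.12014186038948
[270 200] [369 299]
small [[663.2  18.2  60. ]
 [668.6  29.5  60. ]
 [655.6  42.8  60. ]]
blue [29. 53.] [array([ 497.6, -288.1]), array([80.8, 33.8]), np.float64(1.3)]
blue [374.  74.] [array([505.2, -22.8]), array([94.9, 70.8]), np.float64(7.9)]
blue [176. 231.] [array([ 640.1, -186.4]), array([82.9, 82.8]), np.float64(10.0)]
blue [ 33. 228.] [array([ 636.2, -308.7]), array([61.5, 74. ]), np.float64(77.5)]
blue [175. 235.] [array([ 640.7, -187.3]), array([56.7, 55.9]), np.float64(89.7)]
```

Emit:
apply_moves:
  offset:
    - [0.02,0,-1]
    - [0.02,0,-2]
    - [0.02,0,-3]
    - [0.02,0,-4]
    - [0.02,0,-4.7]
    - [0.02,0,-4.94]
    - [0.02,0,-4.94]
    - [0.02,0,-4.94]
    - [0.02,0,-4.94]
    - [0.02,0,-4.94]
    - [0.02,0,-4.94]
    - [0.02,0,-4.94]
    - [0.02,0,-4.94]
  yaw: [0,0,0,0,0,0,0,0,0,0,0,0,0]
  jaw: [-1,-1,-1,-1,-1,-1,-1,-0.3,0.2,1,1,1,1]

```text
t: 19.8
eef_pos: [632.3, -63.2, 30.4]
tcp_rot: [-1.076, 1.566, -1.079]
ft_force: [-0.8, 0.2, 0.2]
opening: 0.48
```

Emit:
apply_moves:
  offset:
    - [0,0,0.5]
    - [0,0,1.4]
    - [0,0,2]
    - [0,0,2]
    - [0,0,2]
  yaw: [0,0,0,0,0]
  jaw: [1,1,1,1,1]

```text
t: 20.42
eef_pos: [632.0, -63.1, 80.0]
tcp_rot: [-1.179, 1.566, -1.182]
ft_force: [0.5, 1.0, -0.9]
opening: 0.478
```

```bash
python3 -c "
from h import *
s,c=look('wrist','w11'); print(s['joints'].round(2))"
```

```text
20.425 [632.  -63.1  80. ] jaw ang 89.82 [ 0.5  1.  -0.9] open 0.478
[-0.2   0.66  1.66 -0.    0.82 -1.77]
```

View pics/w11.png

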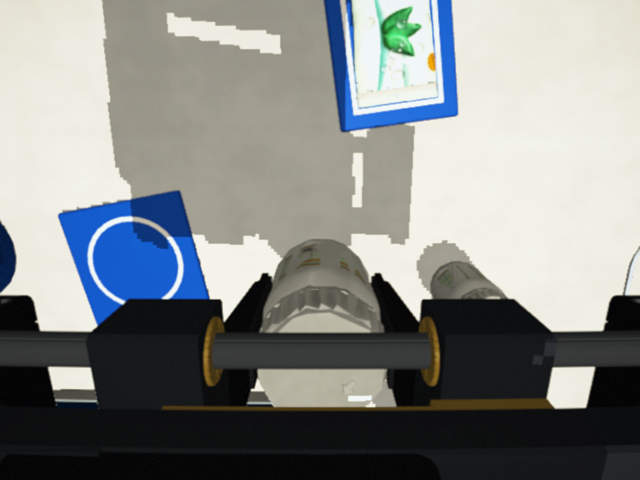

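```bash
python3 - <<'E'
from h import *
import pickle
d=pickle.load(open('d0.pkl','rb'))
def st(nm,s,c,box):
    hsv=cv2.cvtColor(c['frame'],cv2.COLOR_RGB2HSV); m=cv2.inRange(hsv,(95,90,30),(130,255,255)); k=np.zeros_like(m); x0,y0,x1,y1=box; k[y0:y1,x0:x1]=255; m&=k
    cs,_=cv2.findContours(m,0,cv2.CHAIN_APPROX_NONE); cn=max(cs,key=cv2.contourArea).reshape(-1,2).astype('float32')
    for z in (8,16):
        w=onplane(c,cn,z,s if nm=='wrist' else None)[:,:2].astype('float32'); print(nm,z,[np.round(q,1) for q in cv2.fitEllipse(w)],w.min(0),w.max(0))
st('top',*d['top'],(438,180,482,230)); st('scene',*d['scene'],(345,155,386,188))
st('wrist',*pickle.load(open('w1.pkl','rb')),(500,0,615,110))
st('wrist',*pickle.load(open('w10.pkl','rb')),(0,170,85,275))
E
```

```text
top 8 [array([ 631.4, -306.7]), array([68.8, 71.2]), np.float64(27.8)] [ 597.4219 -342.1921] [ 667.23645 -271.4637 ]
top 16 [array([ 630.3, -304.9]), array([68.5, 70.8]), np.float64(27.8)] [ 596.573   -340.22748] [ 666.00275 -269.88885]
scene 8 [array([ 635.3, -308.7]), array([70.4, 90.3]), np.float64(34.5)] [ 594.3927  -350.99133] [ 675.2934 -265.1983]
scene 16 [array([ 627.8, -296.7]), array([69.4, 89.1]), np.float64(34.5)] [ 587.5284  -338.41763] [ 667.2928  -253.82954]
wrist 8 [array([ 632.3, -308.3]), array([69.7, 79. ]), np.float64(24.4)] [ 596.0199 -346.8816] [ 669.01337 -269.4371 ]
wrist 16 [array([ 629.9, -304.2]), array([68., 77.]), np.float64(24.4)] [ 594.56287 -341.7755 ] [ 665.69824 -266.3024 ]
wrist 8 [array([ 633.3, -304.8]), array([68.8, 78.5]), np.float64(52.6)] [ 596.29236 -341.3745 ] [ 670.0328 -267.5496]
wrist 16 [array([ 631.4, -298.7]), array([67. , 76.5]), np.float64(52.6)] [ 595.30634 -334.3014 ] [ 667.17755 -262.3478 ]
```

Emit:
apply_moves:
  offset:
    - [0,-0.8,0]
    - [0,-2,0]
    - [0,-3.6,0]
    - [0,-5.2,0]
    - [0,-6.8,0]
    - [0,-8.2,0]
    - [0,-9.2,0]
    - [0,-9.68,-0.3]
    - [0,-9.68,-0.6]
    - [0,-9.68,-0.6]
    - [0,-9.68,-0.6]
  yaw: [0,0,0,0,0,0,0,0,0,0,0]
  jaw: [1,1,1,1,1,1,1,1,1,1,1]

```text
t: 21.85
eef_pos: [632.2, -304.1, 64.8]
tcp_rot: [-1.293, 1.567, -1.295]
ft_force: [-0.4, -0.0, -1.5]
opening: 0.476
```

```bash
python3 -c "
from h import *
s,c=look('wrist','w12'); print(s['joints'].round(2))
s,c=look('scene','s12')
cv2.imwrite('pics/s12c.png',cv2.resize(c['frame'][80:240,300:480,::-1],None,fx=4,fy=3.7))"
```

```text
21.85 [ 632.2 -304.1   64.8] jaw ang 89.88 [-0.4 -0.  -1.5] open 0.476
[-0.54  0.75  1.48 -0.    0.9  -2.11]
21.9 [ 632.3 -304.3   65. ] jaw ang 89.88 [-0.3  0.7 -0.6] open 0.479
```

View pics/w12.png

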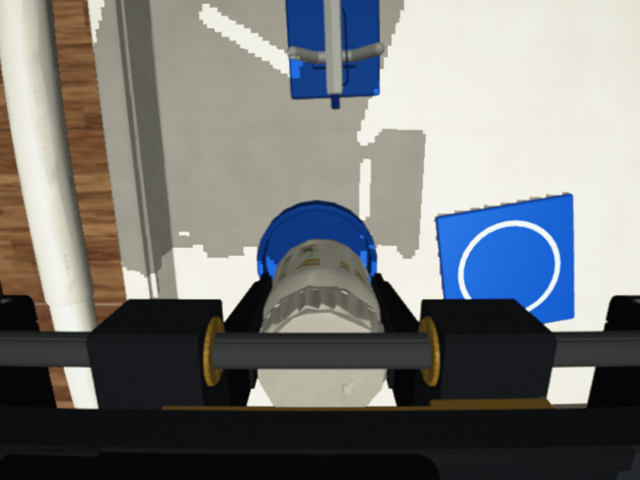

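View pics/s12c.png

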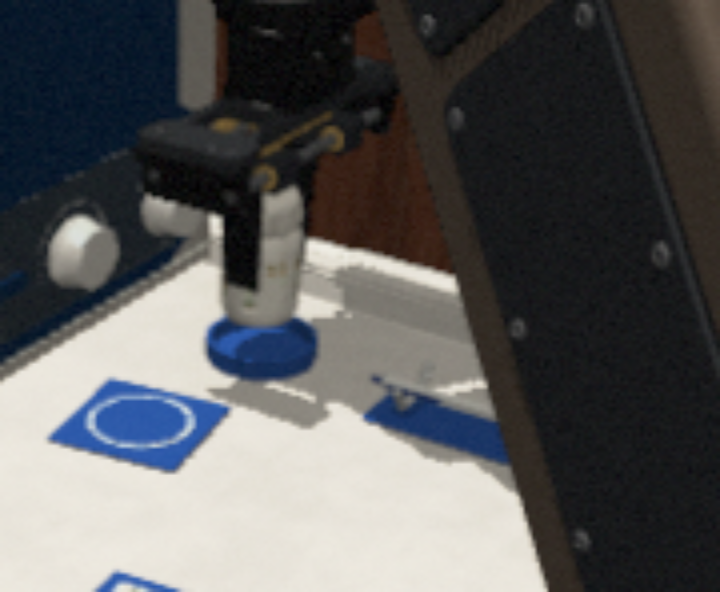

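```bash
python3 - <<'E'
from h import *
import pickle
s,c=pickle.load(open('w12.pkl','rb'))
a=onplane(c,[(258,254),(377,254),(317,201)],16,s); print(a.round(1),'yc',a[:2,1].mean(),'dia',a[1,1]-a[0,1],'xc',a[2,0]+36)
E
```

```text
[[ 626.  -341.    16. ]
 [ 626.1 -271.8   16. ]
 [ 594.9 -306.5   16. ]] yc -306.39072439334757 dia 69.26697067716367 xc 630.9181731111777
```

Emit:
apply_moves:
  offset:
    - [-0.04,-0.07,-0.3]
    - [-0.04,-0.07,-0.6]
    - [-0.04,-0.07,-0.9]
    - [-0.04,-0.07,-1.1]
    - [-0.04,-0.07,-1.21]
    - [-0.04,-0.07,-1.22]
    - [-0.04,-0.07,-1.22]
    - [-0.04,-0.07,-1.22]
    - [-0.04,-0.07,-1.22]
    - [-0.04,-0.07,-1.22]
    - [-0.04,-0.07,-1.22]
  yaw: [0,0,0,0,0,0,0,0,0,0,0]
  jaw: [1,1,1,1,1,1,1,-0.1,-0.3,-0.5,-0.5]

```text
t: 23.32
eef_pos: [631.3, -306.2, 34.7]
tcp_rot: [-1.194, 1.566, -1.196]
ft_force: [-0.4, 0.2, 0.4]
opening: 0.742
```

Emit:
apply_moves:
  offset:
    - [0,0,0.5]
    - [0,0,1.5]
    - [0,0,3]
    - [0,0,5]
    - [0,0,5]
    - [0,0,5]
  yaw: [0,0,0,0,0,0]
  jaw: [-0.6,-0.6,-0.7,-1,-1,-1]

```text
t: 24.08
eef_pos: [631.1, -306.1, 159.9]
tcp_rot: [-1.177, 1.566, -1.179]
ft_force: [0.4, 0.2, -0.1]
opening: 1.0
```

```bash
python3 -c "
from h import *
s,c=look('wrist','w13')"
```

```text
24.075 [ 631.1 -306.1  159.9] jaw ang 89.87 [ 0.4  0.2 -0.1] open 1.0
```

View pics/w13.png

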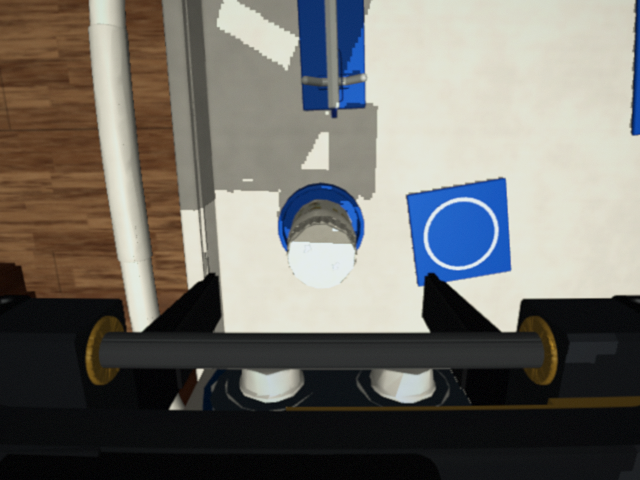

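```bash
python3 - <<'E'
from h import *
import pickle
d=pickle.load(open('d0.pkl','rb'))
def tri(pa,pb):
    p1,d1=rays(d['top'][1],[pa]); p2,d2=rays(d['scene'][1],[pb]); d1=d1[0]/np.linalg.norm(d1);d2=d2[0]/np.linalg.norm(d2)
    A=np.stack([d1,-d2],1); t=np.linalg.lstsq(A,p2-p1,rcond=None)[0]; a=p1+t[0]*d1;b=p2+t[1]*d2; return (a+b)/2,np.linalg.norm(a-b)
print('lid',tri((109,277),(97,391)))
L,_=tri((109,277),(97,391)); z=L[2]
c=d['top'][1]
print('lid right edge',onplane(c,[(158,275),(65,275),(112,226),(112,326)],z).round(0).tolist(), onplane(c,[(158,275)],z-40))
s,cw=pickle.load(open('w13.pkl','rb'))
hsv=cv2.cvtColor(cw['frame'],cv2.COLOR_RGB2HSV); m=cv2.inRange(hsv,(100,120,60),(130,255,255)); m[:,:405]=0;m[:,515:]=0
cs,h=cv2.findContours(m,cv2.RETR_CCOMP,cv2.CHAIN_APPROX_NONE)
for k in cs:
    if len(k)>100:
        w=onplane(cw,k.reshape(-1,2),4,s)[:,:2].astype('float32'); print(len(k),[np.round(q,1) for q in cv2.fitEllipse(w)],[np.round(q,1) for q in cv2.minAreaRect(w)])
E
```

```text
lid (array([452.79546171, 476.91407596, 175.16303692]), np.float64(4.995275814508674))
lid right edge [[457.0, 366.0, 175.0], [454.0, 576.0, 175.0], [560.0, 471.0, 175.0], [348.0, 467.0, 175.0]] [[457.64107601 377.37804289 135.16303692]]
183 [array([ 640.7, -187. ]), array([56.2, 56.4]), np.float64(12.7)] [array([ 640.7, -187. ]), array([55.8, 56.7]), np.float64(0.1)]
376 [array([ 639.7, -187.6]), array([95.3, 96.8]), np.float64(166.0)] [array([ 640.4, -187.7]), array([83.5, 82.6]), np.float64(10.2)]
213 [array([ 640.7, -187. ]), array([65.4, 65.8]), np.float64(135.9)] [array([ 640.5, -186.7]), array([65.5, 66.1]), np.float64(0.1)]
```

Emit:
apply_moves:
  offset:
    - [-0.8,1,0]
    - [-1.8,3,0]
    - [-2.8,5,0]
    - [-3.6,7.2,0]
    - [-4.4,9.4,0]
    - [-5.2,11.6,0]
    - [-6,13.8,0]
    - [-6.8,16,0]
    - [-7.4,18,0]
    - [-8,20,0]
    - [-8.4,21.6,0]
    - [-8.4,22.4,0]
    - [-8.4,22.4,-0.6]
    - [-8.4,22.4,-1]
    - [-8.4,22.4,-1]
  yaw: [0,0,0,0,0,1,2,3,4,5,5,5,5,5,5]
  jaw: [-1,-1,-1,-1,-1,-1,-1,-1,-1,-1,-1,-1,-1,-1,-1]

```text
t: 26.0
eef_pos: [420.5, 253.6, 133.0]
tcp_rot: [-2.087, 1.567, -1.566]
ft_force: [-0.1, -0.8, -0.3]
opening: 0.998
```

```bash
python3 -c "
from h import *
s,c=look('wrist','w14');print(s['joints'].round(2))"
```

```text
26.0 [420.5 253.6 133. ] jaw ang 119.85 [-0.1 -0.8 -0.3] open 0.998
[ 0.41  0.42  1.97 -0.01  0.76 -1.68]
```

View pics/w14.png

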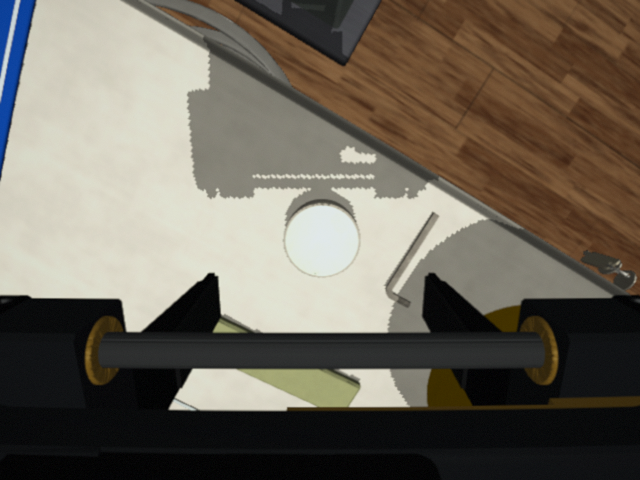

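```bash
python3 - <<'E'
from h import *
import pickle
s,c=pickle.load(open('w14.pkl','rb'))
a=onplane(c,[(283.5,240),(359.5,240),(321.5,202),(321.5,277)],28,s); print(a.round(1)); cx=(a[:2].mean(0)+a[2:].mean(0))/2
print(a[:2].mean(0).round(1),a[2:].mean(0).round(1),np.linalg.norm(a[0]-a[1]),np.linalg.norm(a[2]-a[3]))
R=rpy(s['tcp_rot']); k=onplane(c,[(388,288),(408,304),(435,213),(431,215),(386,290)],3,s)
print('key world',k.round(1).tolist()); print('key jaw/z coords',((k-s['eef_pos'])@R)[:,1:].round(1).tolist())
E
```

```text
[[434.4 230.3  28. ]
 [407.  278.   28. ]
 [396.6 240.4  28. ]
 [445.4 268.4  28. ]]
[420.7 254.2  28. ] [421.  254.4  28. ] 55.045579886343795 56.258260072106175
key world [[434.7, 324.9, 3.0], [438.5, 346.9, 3.0], [363.8, 323.2, 3.0], [366.6, 321.3, 3.0], [437.0, 324.4, 3.0]]
key jaw/z coords [[55.1, 48.1], [72.4, 62.3], [89.0, -14.3], [86.0, -12.7], [53.6, 49.9]]
```

Emit:
apply_moves:
  offset:
    - [0,0.03,-1]
    - [0,0.03,-2]
    - [0,0.03,-3]
    - [0,0.03,-4]
    - [0,0.03,-4.8]
    - [0,0.03,-5.1]
    - [0,0.03,-5.18]
    - [0,0.03,-5.18]
    - [0,0.03,-5.18]
    - [0,0.03,-5.18]
    - [0,0.03,-5.18]
    - [0,0.03,-5.18]
    - [0,0.03,-5.18]
  yaw: [0,0,0,0,0,0,0,0,0,0,0,0,0]
  jaw: [-0.55,-0.55,-0.55,-0.55,-0.55,-0.55,-0.55,-0.3,0,1,1,1,1]

```text
t: 27.68
eef_pos: [421.0, 254.5, 4.7]
tcp_rot: [-1.528, 1.567, -1.007]
ft_force: [-0.0, -0.9, 6.0]
opening: 0.585
```

Emit:
apply_moves:
  offset:
    - [0,0,0.5]
    - [0,0,1.5]
    - [0,0,3]
    - [0,0,4]
    - [0,0,4]
  yaw: [0,0,0,0,0]
  jaw: [1,1,1,1,1]

```text
t: 28.3
eef_pos: [421.6, 254.9, 106.7]
tcp_rot: [-0.765, 1.565, -0.244]
ft_force: [0.1, 0.7, -0.9]
opening: 0.587
```

```bash
python3 -c "
from h import *
s,c=look('wrist','w15')"
```

```text
28.3 [421.6 254.9 106.7] jaw ang 119.85 [ 0.1  0.7 -0.9] open 0.587
```

View pics/w15.png

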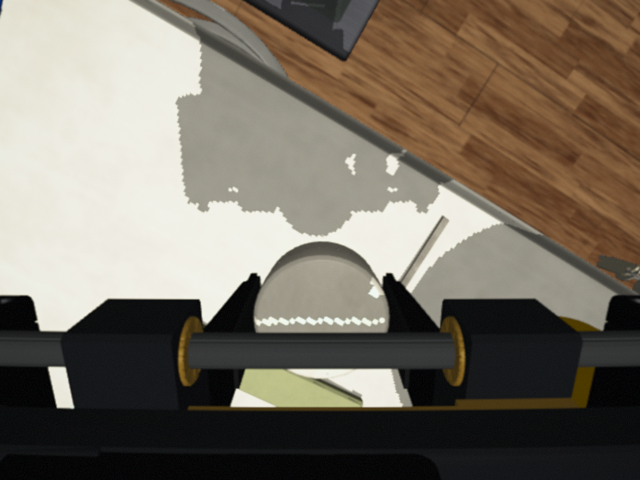

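The tin is held. With this low grasp the gripper body would pass only about 5 mm beside the standing bottle and slightly below its top. I'll set the tin down on clear cart and regrip it about 10 mm higher.

Emit:
apply_moves:
  offset:
    - [0.4,-1,0]
    - [0.9,-2.4,0]
    - [1.5,-3.8,0]
    - [1.9,-5,0]
    - [1.9,-5,-1.4]
    - [1.9,-5,-2.8]
    - [1.9,-5,-3.7]
    - [1.9,-5,-4.03]
    - [1.9,-5,-4.05]
    - [1.9,-5,-4.05]
    - [1.9,-5,-4.05]
    - [1.9,-5,-4.05]
    - [1.9,-5,-4.05]
    - [1.9,-5,-4.05]
  yaw: [-1,-2,-3.5,-5,-5,-5,-5,-5,-5,-5,-5,-5,-5,-5]
  jaw: [1,1,1,1,1,1,1,1,1,1,-0.3,-0.5,-0.5,-0.5]

```text
t: 30.1
eef_pos: [468.7, 129.6, 4.3]
tcp_rot: [-1.034, 1.567, -1.037]
ft_force: [0.1, -0.9, 0.6]
opening: 0.749
```

Emit:
apply_moves:
  offset:
    - [0,0,0.4]
    - [0,0,0.4]
    - [0,0,0.4]
    - [0,0,0.4]
    - [0,0,0.4]
    - [0,0,0.4]
    - [0,0,0.4]
    - [0,0,0.4]
    - [0,0,0.4]
  yaw: [0,0,0,0,0,0,0,0,0]
  jaw: [-0.5,-0.5,-0.3,0,1,1,1,1,1]

```text
t: 31.22
eef_pos: [468.6, 129.6, 14.3]
tcp_rot: [-1.053, 1.567, -1.056]
ft_force: [-0.1, 0.2, -0.5]
opening: 0.586
```

```bash
python3 -c "
from h import *
s,c=look('wrist','w16')
s,c=look('scene','s16')
cv2.imwrite('pics/s16c.png',cv2.resize(c['frame'][200:360,220:420,::-1],None,fx=4,fy=3.7))"
```

```text
31.225 [468.6 129.6  14.3] jaw ang 89.84 [-0.1  0.2 -0.5] open 0.586
31.275 [468.6 129.6  14.3] jaw ang 89.85 [ 0.7  0.2 -1.2] open 0.584
```

View pics/w16.png

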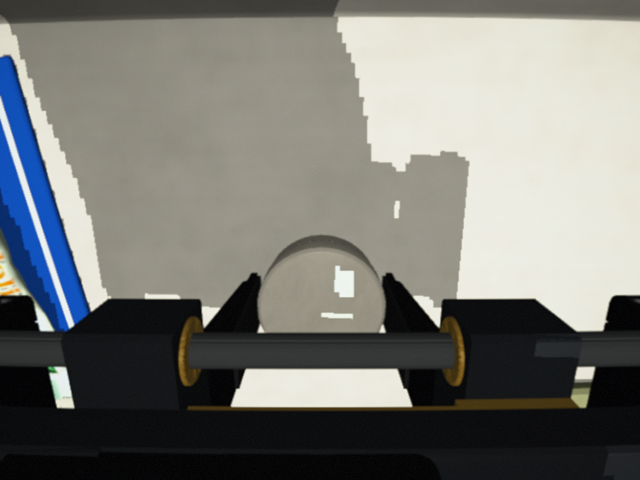

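View pics/s16c.png

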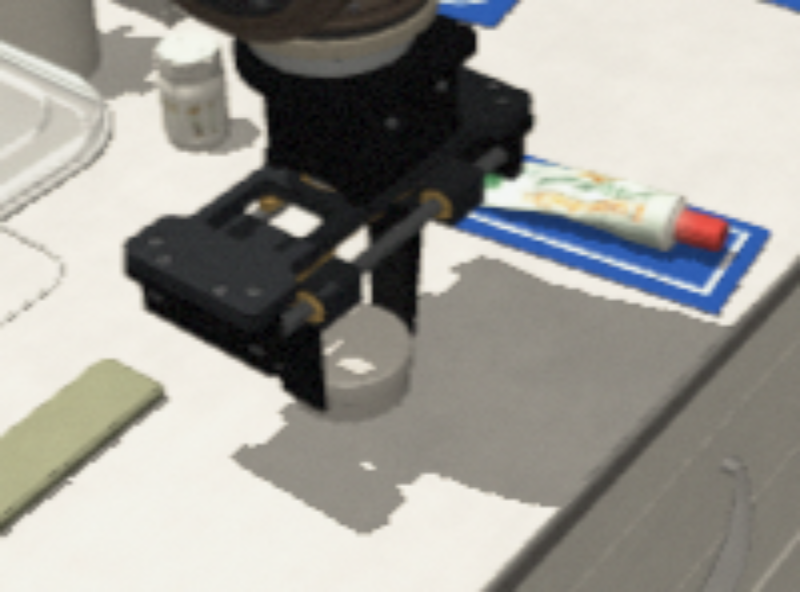

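```bash
python3 - <<'E'
from h import *
import pickle
s,c=pickle.load(open('w16.pkl','rb'))
a=onplane(c,[(321,247),(258,300),(385,300)],28,s); print(a.round(1), 'ctr x',a[0,0]+28,'y',a[1:,1].mean())
b=onplane(c,[(321,236)],0,s); print('bottom near edge',b, b[0,0]+28)
E
```

```text
[[439.9 129.7  28. ]
 [463.6 102.5  28. ]
 [463.7 157.1  28. ]] ctr x 467.948842003795 y 129.83576280964942
bottom near edge [[442.60340776 129.60217556   0.        ]] 470.6034077553664
```

Emit:
apply_moves:
  offset:
    - [0,0,1]
    - [0,0,2.4]
    - [0.4,-0.8,3.6]
    - [1.2,-2.3,3.6]
    - [2.2,-4.2,3.6]
    - [3.2,-6.1,3.6]
    - [4.2,-7.9,3.6]
    - [5.2,-9.8,3.6]
    - [6.2,-11.6,3.6]
    - [6.86,-12.66,3.2]
    - [6.86,-12.66,2]
    - [6.86,-12.66,1.2]
    - [6.86,-12.66,1.2]
    - [6.86,-12.66,1.2]
  yaw: [0,0,0,0,0,0,0,0,0,0,0,0,0,0]
  jaw: [1,1,1,1,1,1,1,1,1,1,1,1,1,1]

```text
t: 33.08
eef_pos: [640.5, -186.6, 45.1]
tcp_rot: [-0.935, 1.566, -0.937]
ft_force: [-0.4, 0.5, -0.1]
opening: 0.586
```

```bash
python3 -c "
from h import *
s,c=look('wrist','w17')
s,c=look('top','t17')
cv2.imwrite('pics/t17c.png',cv2.resize(c['frame'][150:260,370:500,::-1],None,fx=5,fy=5))"
```

```text
33.075 [ 640.5 -186.6   45.1] jaw ang 89.88 [-0.4  0.5 -0.1] open 0.586
33.125 [ 640.7 -186.7   45.4] jaw ang 89.87 [ 0.2  0.4 -0.9] open 0.584
```

View pics/w17.png

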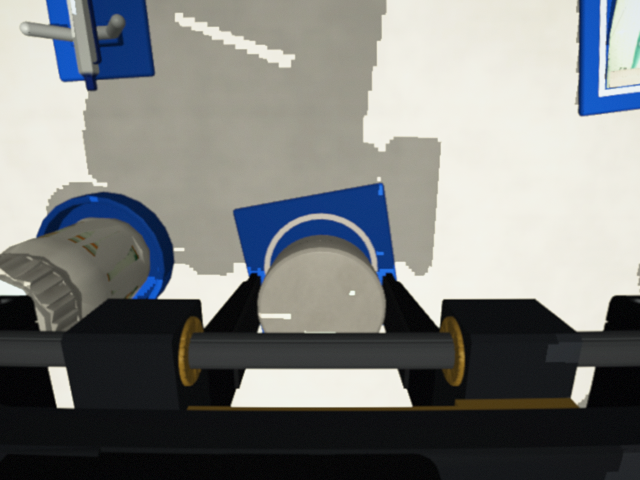

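```bash
python3 - <<'E'
from h import *
import pickle
s,c=pickle.load(open('w17.pkl','rb'))
a=onplane(c,[(321,213),(264,262),(379,262),(321,220)],4,s); print(a.round(1), 'ctr x',a[0,0]+32.5,'y',a[1:3,1].mean())
m=cv2.inRange(c['frame'],(110,110,110),(255,255,255)); 
f=c['frame']; print(f[205:245,321].sum(1)); print(f[255,255:285].sum(1), f[255,360:390].sum(1))
E
```

```text
[[ 608.6 -186.8    4. ]
 [ 636.7 -219.     4. ]
 [ 636.8 -154.1    4. ]
 [ 612.5 -186.8    4. ]] ctr x 641.1148001594308 y -186.5539221928742
[195 200 194 201 200 199 192 247 413 551 579 573 570 514 326 206 193 197
 195 195 194 191 195 195 193 196 198 191 192 201 233 241 237 237 249 255
 260 261 269 270]
[189 194 187 191 193 187 194 195 185 227 357 498 557 565 560 517 410 258
 195 186 190 195 205 216 217 226 233 245 245 258] [246 235 233 223 219 210 201 189 197 290 448 548 564 564 553 469 327 252
 245 253 250 253 248 225 201 195 191 197 200 199]
```

Emit:
apply_moves:
  offset:
    - [0.01,0,-0.3]
    - [0.01,0,-0.6]
    - [0.01,0,-0.85]
    - [0.01,0,-1]
    - [0.01,0,-1.07]
    - [0.01,0,-1.07]
    - [0.01,0,-1.07]
    - [0.01,0,-1.07]
    - [0.01,0,-1.07]
    - [0.01,0,-1.07]
    - [0.01,0,-1.07]
  yaw: [0,0,0,0,0,0,0,0,0,0,0]
  jaw: [1,1,1,1,1,1,1,0,-0.3,-0.5,-0.5]

```text
t: 34.55
eef_pos: [641.0, -186.8, 18.8]
tcp_rot: [-0.851, 1.565, -0.853]
ft_force: [-0.1, -0.3, -0.4]
opening: 0.746
```

Emit:
apply_moves:
  offset:
    - [0,0,0.5]
    - [0,0,1.5]
    - [0,0,3]
    - [-0.6,0,5]
    - [-1.2,0,6]
    - [-1.2,0,6]
    - [-1.2,0,6]
  yaw: [0,0,0,0,0,0,0]
  jaw: [-0.5,-0.5,-0.5,-0.5,-0.5,-0.5,-0.5]

```text
t: 35.42
eef_pos: [611.0, -186.7, 168.4]
tcp_rot: [-0.877, 1.565, -0.879]
ft_force: [0.2, 0.3, -0.6]
opening: 0.749
```

```bash
python3 -c "
from h import *
s,c=look('wrist','w18')"
```

```text
35.425 [ 611.  -186.7  168.4] jaw ang 89.87 [ 0.2  0.3 -0.6] open 0.749
```

View pics/w18.png

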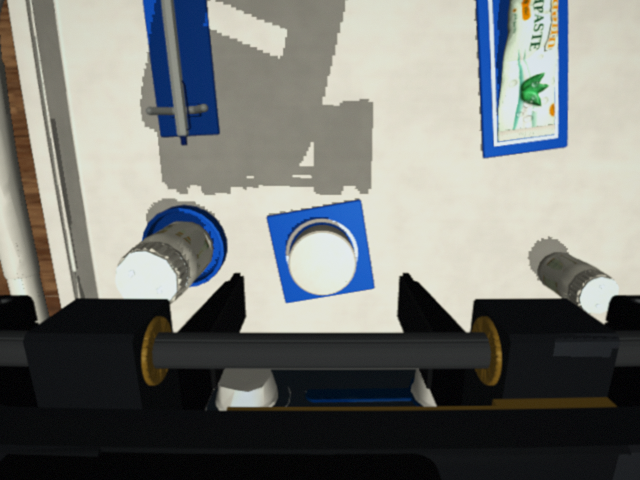

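Emit:
apply_moves:
  offset:
    - [-1,-2,1]
    - [-2,-4,2]
    - [-2,-6,3]
    - [-2,-8,3]
    - [-2,-10,3]
    - [-3,-12,3]
    - [-4,-14,3]
    - [-6,-15,3]
    - [-8,-16,3]
    - [-8,-16,3]
  yaw: [0,0,0,0,0,0,0,0,0,0]
  jaw: [-0.5,-0.5,-0.5,-0.5,-0.5,-0.5,-0.5,-0.5,-0.5,-0.5]

```text
t: 36.72
eef_pos: [407.8, -588.5, 241.2]
tcp_rot: [-1.07, 1.569, -1.077]
ft_force: [-0.7, -0.3, 0.5]
opening: 0.745
```

```bash
python3 - <<'E'
from h import *
import pickle
s,c=pickle.load(open('w18.pkl','rb'))
cv2.imwrite('pics/w18c.png',cv2.resize(c['frame'][190:310,260:380,::-1],None,fx=5,fy=5))
s,c=look('top','t19'); s,c2=look('scene','s19')
cv2.imwrite('pics/t19c.png',cv2.resize(c['frame'][160:340,170:500,::-1],None,fx=2.4,fy=2.4,interpolation=2))
cv2.imwrite('pics/s19c.png',cv2.resize(c2['frame'][130:430,210:480,::-1],None,fx=2,fy=2))
E
```

```text
36.725 [ 407.8 -588.5  241.2] jaw ang 89.63 [-0.7 -0.3  0.5] open 0.745
36.775 [ 409.7 -587.5  241.5] jaw ang 89.72 [-0.1 -0.  -0.5] open 0.748
```

View pics/w18c.png

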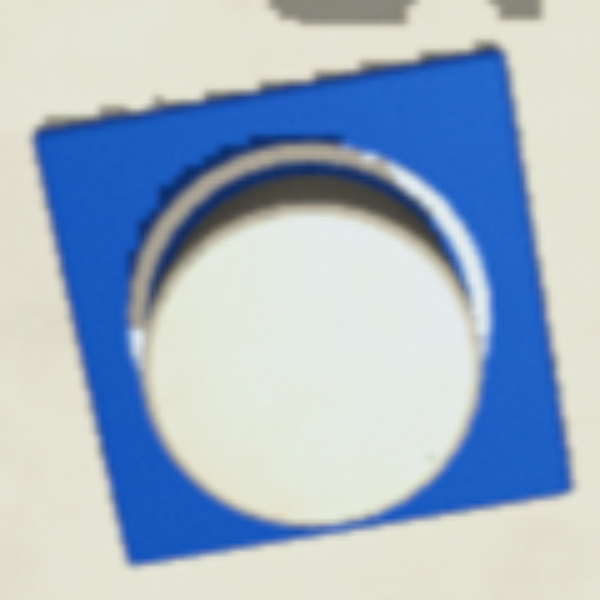

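View pics/t19c.png

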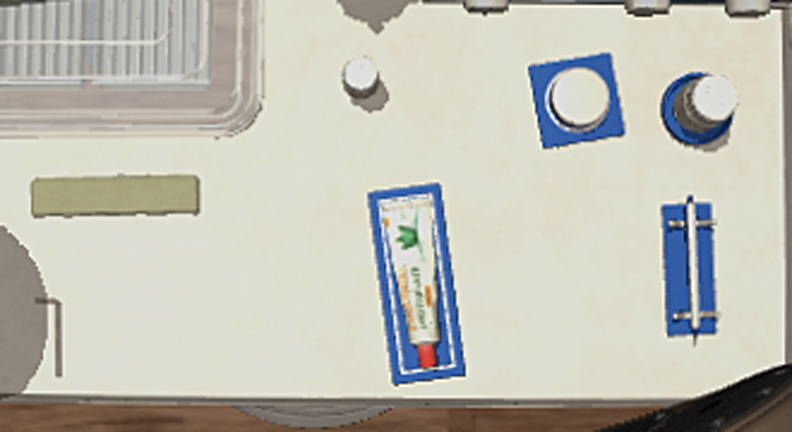

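View pics/s19c.png

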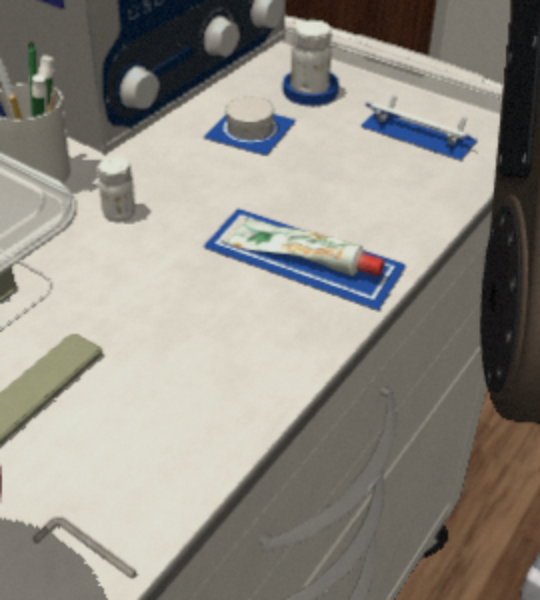

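```bash
python3 - <<'E'
from h import *
import pickle
s,c=pickle.load(open('w18.pkl','rb'))
q=lambda u,v:(260+u/5-.4,190+v/5-.4)
t=onplane(c,[q(145,365),q(482,365),q(313,204),q(313,526)],32,s)[:,:2]; print('tin',t.mean(0).round(1),np.ptp(t,0).round(1))
hsv=cv2.cvtColor(c['frame'],cv2.COLOR_RGB2HSV); m=cv2.inRange(hsv,(100,120,60),(130,255,255)); m[:195]=0;m[305:]=0;m[:,:262]=0;m[:,380:]=0
cs,_=cv2.findContours(m,0,cv2.CHAIN_APPROX_NONE); w=onplane(c,max(cs,key=cv2.contourArea).reshape(-1,2),4,s)[:,:2].astype('float32'); print('mat',[np.round(x,1) for x in cv2.minAreaRect(w)])
r=onplane(c,[q(128,320),q(492,320),q(310,141)],4,s)[:,:2]; print('ring y',r[:2,1].mean(),'dia',np.ptp(r[:2,1]),'x',r[2,0]+32.5)
d=pickle.load(open('d0.pkl','rb')); a=d['top'][1]['frame'][228:325,170:262].astype(int); b=pickle.load(open('t19.pkl','rb'))[1]['frame'][228:325,170:262].astype(int)
D=np.abs(a-b).max(2)>40; ys,xs=np.nonzero(D); print('changed px (tin region expected 205-240)',sorted(set(xs+170)),sorted(set(ys+228)))
E
```

```text
tin [ 640.1 -186.3] [55.7 55.2]
mat [array([ 639.9, -187.1]), array([82.7, 82.4]), np.float64(10.2)]
ring y -186.93168508211846 dia 64.72125395005921 x 640.7659521858462
changed px (tin region expected 205-240) [np.int64(209), np.int64(210), np.int64(211), np.int64(212), np.int64(213), np.int64(214), np.int64(215), np.int64(217), np.int64(219), np.int64(220), np.int64(221), np.int64(222), np.int64(223), np.int64(224), np.int64(225), np.int64(226), np.int64(227), np.int64(228), np.int64(229), np.int64(230), np.int64(231), np.int64(232), np.int64(233), np.int64(234), np.int64(235), np.int64(236), np.int64(237)] [np.int64(281), np.int64(282), np.int64(283), np.int64(284), np.int64(285), np.int64(286), np.int64(287), np.int64(288), np.int64(289), np.int64(290), np.int64(291), np.int64(292), np.int64(293), np.int64(294), np.int64(295), np.int64(296), np.int64(297), np.int64(298), np.int64(299), np.int64(300), np.int64(301), np.int64(302), np.int64(303), np.int64(304), np.int64(305), np.int64(306)]
```

The tin is within about 1 mm of the ring's centre, and the key and pack show no change in the top view. All four things are in place and the arm is clear, so I'm handing in.

```bash
python3 -c "
from h import *
s=env.state(); print(s['t'],abs(s['qvel']).max()); print(env.job_done())"
```

```text
36.825 0.0324058524173698
the job is handed in; nothing more can be done
None
```

All four things are in their blue places. I did them in the order given (tube, pen, bottle, tin) and handed in at about 37 s, with the arm clear of everything.

Last checks, from the pictures:
- **Tube:** it lies flat inside the outline, with about 4 mm to spare at each end.
- **Pen:** it lies across both cradles.
- **Bottle:** the larger of the two look-alikes stands upright in the stand.
- **Tin:** it sits right way up, within about 1 mm of the ring's centre. I set it down once on clear cart on the way and gripped it higher, so that the gripper body would clear the bottle.
- **Key and pack:** the before-and-after top view shows no change at either.

Two things did not agree fully:
- **Positions:** the cameras differed by 1 to 3 mm on where the mats are. For the tilted views of the stand the difference was larger. I placed by the wrist camera for the tube, pen and tin, and by a blend of the views for the bottle.
- **Force:** there was a brief reading of about 6 N at the first tin grasp, well under the limits. I did not find its cause.

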